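# Thread the tipping axle of a mould stand

## Robot

A 7-joint arm with a two-finger parallel gripper is mounted at the origin on the work surface. World frame = base frame: x ahead of the robot, y to its left, z up, the work surface at z = 0. Lengths are in mm, angles in rad, forces in N, time in s.
With the tool pointing down it reaches from about 400 to 875 mm from the base axis. Payload 4.4 kg.
Tool frame: the origin (TCP) lies on the centre line of the jaws, within the pads' length; the fingertips stand ctrl.nose_length ahead of it and the grasp point (between the pads) lies 6 mm ahead of it (ctrl.nose_length is the distance from the TCP to the fingertips, in mm); z points along the fingers, y is the direction in which the jaws open and shut (so a half turn about z gives the same grasp; the last joint's range is limited). The gripper opens to 85 mm and grips with 20 to 120 N. Pads are 22 mm wide; open, the fingers measure 114 mm over their backs; the gripper's body (76 mm by 85 mm) begins 54 mm behind the grasp point. The pads swing forward as they close: fully open they stand 13 mm farther back than shut.
Start: joints at [-1.238, 0.628, 0.038, 1.517, -0.027, 0.996, -0.02], TCP at [252.382, 599.016, 256.313] pointing down, gripper open.
Joint ranges: [-3.06, 3.06], [-0.37, 2.12], [-1.25, 1.32], [0.18, 2.47], [-1.1, 4.24], [0.23, 1.98], [-2.94, 2.94]. Speed limits (rad/s): [2.57, 2.57, 3.14, 3.14, 3.14, 3.14, 3.14].

## Interface

Orientations are given as [roll, pitch, yaw] about the fixed x, y, z axes, in that order (R = Rz(yaw) Ry(pitch) Rx(roll)).
In Python, from cell import ctrl, vision gives the robot as it stands. The module is installed in compiled form; this text tells all that it offers.
- The arm moves only by the shell command python3 -m inch 'ROWS'. ROWS is a JSON object of lists of equal length, an entry for each row: "travel": the shift along the tool's x, y, z in cm, a list of three; "twist": the turn about the tool's z in degrees; "fingers": the finger opening in cm, from 0 to 8.54. A call has exactly 10 rows; each row is the pose to reach, as a shift and turn from the pose commanded when the call began, along the tool's axes at that moment; what a row does not reach only later rows make up. A row lasts 1/12 s, in which the tool goes at most 41.7 mm and 7.16 degrees, less where a joint would pass 70% of its speed; a pose out of reach is approached as far as the arm can. A call with a gripper value outside its range is refused whole. The fingers move at their own pace and stop on an object; the grip force is fixed at half the most. Time passes only in rows, so rows that repeat a pose let the fingers close, or fill a call up. It gives the time, the measured TCP pose, the force and the opening at its end, in the units of the state.
- ctrl.read_state(): the state, without advancing time (a new reading comes with each control period).
- vision.get_image(name): name is "side" or "top" or "wrist"; returns a dict with "frame" (400x640x3 uint8, red, green, blue), "fx", "fy", "cx", "cy" (pixels), "k1" (the pictures are not rectified: a ray, as slopes to the right and down, at radius r is drawn at 1 + k1 r^2 times it, then the intrinsics apply), "position" and "orientation" of the camera in the world. Camera axes: x right, y down, z forward; pixel columns grow to the right and rows downward; lengths in mm; the calibration is good to about 2 mm. A picture is of the moment at which its call begins. There is no depth.
- ctrl.finish_job(): hands the job in, once; it reports no verdict.
The state is a dict: "clock": time; "qpos": joint angles; "qd": joint speeds; "tau": joint torques, N m; "eef_pos": TCP position; "tool_rot": TCP orientation; "force": force on the tool from outside, world axes, zero at the start; "torque": the same for the moment, N m; "width": finger opening in mm.
Only numpy, scipy, OpenCV 4.12 (cv2) and the standard library are available. Lean on these libraries where they do the work, as an engineer would, in place of code of your own. Each camera call takes 0.05 s, during which the arm holds its last target.

## Task

Take the orange-handled axle from its wooden rest and thread it nose first through the three holes of the blue mould stand (the blue plate on the side of the rest, the loose mould carrier, the far blue plate), until its brass collar is fully home against the first plate; press it there with about 10 N, then let go. The frame was set by hand, so the holes are several millimetres off: feel your way in gently, and never press or wedge the axle against the stand with 25 N or more. Leave the jug, the jar and the brush alone.

Things in the scene. Friction and masses are not known exactly. Their poses are not given: they have to be found in the camera images.
- stand: Mould tipping stand: a grey foot plate 170 x 190 x 12 mm, fixed; origin at the centre of its underside, z up. It carries two upright blue plates and, between them, a loose carrier with white plaster moulds (tops 84 mm high). All three uprights have a round 15.5 mm hole, nominally on one line along the stand's y axis at x = 0, 115 mm up. The axle goes in from +y towards -y.
- hole_mouth (a point): NOMINAL centre of the first hole, on the outer face of the first blue plate (x 0, y +71, z 115 mm in the stand). Both blue plates (60 mm wide, 12 mm thick, 148 mm high) are one rigid hand-set frame: the real holes are up to 9 mm off to either side (x) and up to 6 mm off in height, unreported, and do not yield. Parallel to the stand; the face's y is exact; the collar seats on it.
- hole_mid (a point): NOMINAL centre of the carrier's hole (x 0, y 0, z 115 mm in the stand), in a silver upright 44 mm wide, 12 mm thick, 137 mm high. The carrier is at the blue frame's true height but loose: it sits up to 3 mm to either side (x) of the frame's hole line, and slides along x with about 1.5 N of friction when the tapered nose pushes into its hole.
- hole_far (a point): NOMINAL centre of the last hole, on the outer face of the far blue plate (x 0, y -71, z 115 mm in the stand); the real one is off by just as much as the first.
- axle_grip (a point): Place to grip on the axle's orange square handle (24 x 24 x 64 mm), on its axis, 45 mm behind the collar face, 210 mm behind the nose tip; 25 mm of handle behind it. x axis: towards the nose; z up. Axle 0.19-0.28 kg, balanced near the collar. It starts level, 55 mm up, in open notches of a fixed wooden rest (57 mm high, only a 10 mm board below the grip): lift straight up.
- axle_nose (a point): Tip of the axle's nose, on its axis; axes as axle_grip. The rod is 12 mm in diameter; its last 10 mm taper to a flat tip of 8 mm.
- axle_collar (a point): Centre of the front face of the brass collar (26 mm diameter, 6 mm thick), on the axle's axis, 165 mm behind the nose tip; axes as axle_grip. Fully home, this face lies on the outer face of the first blue plate and the nose stands 23 mm out of the far plate.
- jug_mid (a point): Loose blue plastic jug, 100 mm wide foot, 130 mm tall with handle and spout; point at its centre 65 mm up. To be left alone.
- bottle_mid (a point): Loose white plastic jar with red cap, 56 mm diameter, 130 mm tall; point 65 mm up. To be left alone.
- brush_grip (a point): Loose brush lying on the table; point on its handle. To be left alone.
There are look-alikes about, which are no part of the job. Of the things like the part that bears axle_grip, leave any that is pink; of the rest the smaller one is meant.

How it is judged (in metres and radians):
On the way, in this order (a step that is already met when the one before it is completed fails the run):
1. the nose is through the first blue plate (y of axle_nose in the frame of stand below 0.05 m and x of axle_nose in the frame of stand between -0.013 and 0.013 m and z of axle_nose in the frame of stand between 0.104 and 0.126 m), for 0.1 s.
2. the nose is through the carrier (y of axle_nose in the frame of stand below -0.015 m and x of axle_nose in the frame of stand between -0.013 and 0.013 m and z of axle_nose in the frame of stand between 0.104 and 0.126 m), for 0.1 s.
3. the collar is pressed home with at least 6 N (y of axle_collar in the frame of stand below 0.0725 m and contact force between axle and stand above 6 N), for 0.1 s.
At the end, for the whole second after the job is handed in: The axle runs through all three holes (its nose and collar within 13 mm sideways and 11 mm in height of the nominal hole line), the collar's face within 1.5 mm of the first plate's outer face, at rest (y of axle_collar in the frame of stand below 0.0725 m and y of axle_nose in the frame of stand below -0.085 m and x of axle_nose in the frame of stand between -0.013 and 0.013 m and z of axle_nose in the frame of stand between 0.104 and 0.126 m and x of axle_collar in the frame of stand between -0.013 and 0.013 m and z of axle_collar in the frame of stand between 0.104 and 0.126 m and linear speed of axle below 0.02 m/s); the robot touches nothing.
It fails at once if the axle is pressed against the stand with 25 N or more (contact force between axle and stand above 25 N).
It fails at once if the jug is shoved more than 30 mm (distance of jug_mid from where it was at the start of the episode above 0.03 m).
It fails at once if the jar is shoved more than 30 mm (distance of bottle_mid from where it was at the start of the episode above 0.03 m).
It fails at once if the brush is shoved more than 30 mm (distance of brush_grip from where it was at the start of the episode above 0.03 m).
It also fails if it takes over 72 s, if anything falls off the work surface, if the arm or the gripper's body presses on something with over 40 N, if the wrist force passes 120 N, or if a joint passes its speed limit or range.

## Working session

There is one attempt and no reset: what is moved stays moved. The work goes in short steps, Python scripts to look and compute and a shell command to move; the robot and the scene stay as the last step left them, time stands still between calls to the robot, and variables do not carry over. Pictures are saved under pics/ and viewed, and the job is handed in when it is done.

```bash
ls; mkdir -p pics
cat > h.py <<'E'
import numpy as np, cv2
from scipy.spatial.transform import Rotation as R
from cell import ctrl, vision
def snap(name, fn):
    d=vision.get_image(name); cv2.imwrite(f'pics/{fn}.png', d['frame'][:,:,::-1])
    np.save(f'pics/{fn}.npy', d, allow_pickle=True); return d
def load(fn): return np.load(f'pics/{fn}.npy',allow_pickle=True).item()
E
python3 - <<'E'
from h import *
s=ctrl.read_state(); print(s, ctrl.nose_length)
for n in ['side','top','wrist']:
    d=snap(n,n+'0'); print(n,{k:v for k,v in d.items() if k!='frame'})
E
```

```text
pics
{'clock': 0.0, 'qpos': array([-1.23781429,  0.62937272,  0.03844355,  1.51839074, -0.02702362,
        0.9963188 , -0.01999395]), 'qd': array([8.39237159e-04, 8.70677174e-04, 2.50378610e-04, 2.17710598e-04,
       1.81163500e-04, 7.76211586e-04, 8.32919635e-05]), 'tau': array([-6.59379657e-04, -5.63403726e+01,  1.22599650e+00, -1.93453145e+01,
        1.09348178e-02,  1.05420436e-02, -6.44232827e-06]), 'eef_pos': array([252.12848955, 598.45891619, 255.36458336]), 'tool_rot': array([-3.13962097e+00,  9.22303833e-06,  2.74280202e+00]), 'force': array([ 0.09081226, -0.03448453, -0.01741148]), 'torque': array([ 0.04449352,  0.00232178, -0.03430218]), 'width': 85.64315734954806} 25.0
side {'fx': 373.80461698835285, 'fy': 373.80461698835285, 'cx': 320.10245821397086, 'cy': 199.01039488587074, 'k1': -0.04824749290210231, 'position': array([ 106.19123913, -681.01606805,  976.75334824]), 'orientation': array([-2.34499792, -0.01420872, -0.53145147])}
top {'fx': 419.85432831561957, 'fy': 419.85432831561957, 'cx': 319.2636832232753, 'cy': 199.91372984281801, 'k1': -0.017298714999477036, 'position': array([ 279.99225074,   42.34026041, 1442.00724852]), 'orientation': array([-2.94081879e+00,  2.04651112e-03, -1.55851004e+00])}
wrist {'fx': 293.56360134747143, 'fy': 293.56360134747143, 'cx': 321.63184642409846, 'cy': 198.15743873368868, 'k1': -0.010313179350810728, 'position': array([174.97181038, 631.39935677, 372.0831155 ]), 'orientation': array([2.80616168e+00, 1.73646527e-03, 1.17239041e+00])}
```

View pics/side0.png

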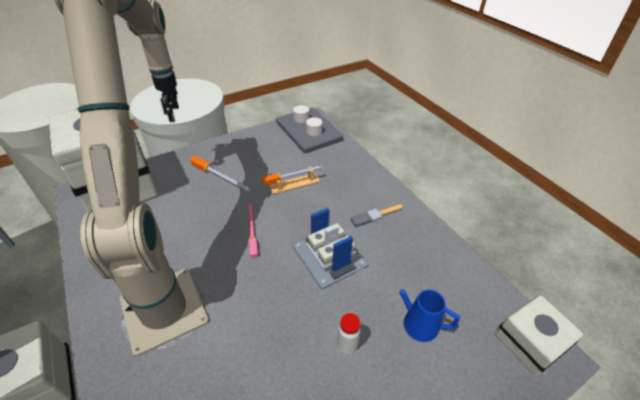

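View pics/top0.png

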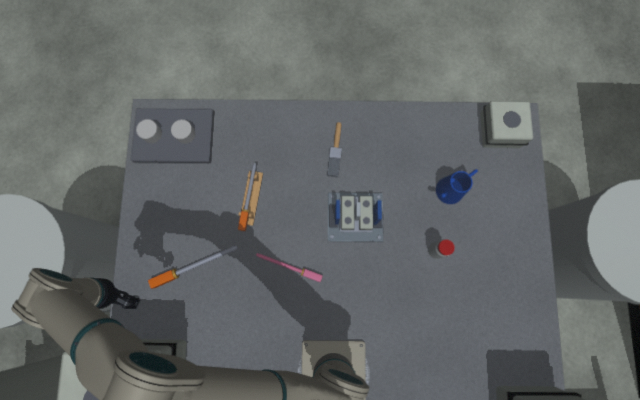

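View pics/wrist0.png

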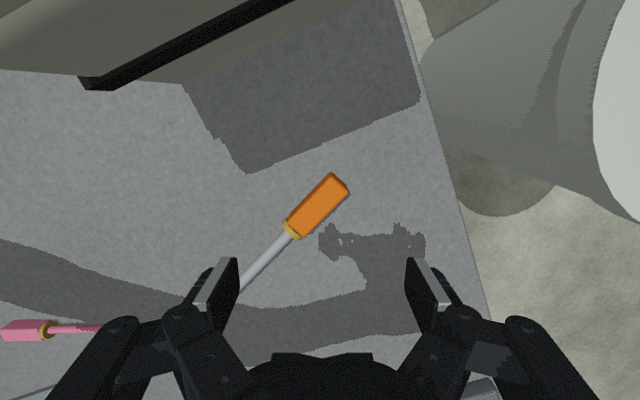

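```bash
cat >> h.py <<'E'
def camR(d): return R.from_euler('xyz',d['orientation']).as_matrix()
def ray(d,u,v):
    K=np.array([[d['fx'],0,d['cx']],[0,d['fy'],d['cy']],[0,0,1.]])
    p=cv2.undistortPoints(np.array([[[u,v]]],float),K,np.zeros(4))[0,0]
    q=p.copy()
    for _ in range(20): q=p/(1+d['k1']*(q@q))
    r=camR(d)@np.array([q[0],q[1],1.]); return r/np.linalg.norm(r)
def onplane(d,u,v,z):
    r=ray(d,u,v); c=d['position']; return c+r*(z-c[2])/r[2]
def proj(d,P):
    c=camR(d).T@(np.asarray(P,float)-d['position']); q=c[:2]/c[2]; q=q*(1+d['k1']*(q@q))
    return np.array([d['fx']*q[0]+d['cx'],d['fy']*q[1]+d['cy']])
def tri(obs):
    A=np.zeros((3,3));b=np.zeros(3)
    for d,u,v in obs:
        r=ray(d,u,v);M=np.eye(3)-np.outer(r,r);A+=M;b+=M@d['position']
    return np.linalg.solve(A,b)
def crop(fn,x0,y0,x1,y1,s,out):
    im=load(fn)['frame'][y0:y1,x0:x1,::-1]; cv2.imwrite(f'pics/{out}.png',cv2.resize(im,None,fx=s,fy=s,interpolation=cv2.INTER_CUBIC))
E
python3 - <<'E'
from h import *
crop('top0',220,150,400,250,4,'t1'); crop('side0',240,130,400,300,4,'s1')
im1=load('top0')['frame'][140:260,210:290,::-1]
d=load('top0'); 
for uv in [(243,220),(254,163)]: print(onplane(d,*uv,55))
print(onplane(d,356,217,40), onplane(d,162,278,10))
E
```

```text
[490.68924667 302.66401109  55.        ]
[688.96991366 274.45187868  55.        ]
[507.81522156 -76.15717487  40.        ] [296.87212957 574.88766357  10.        ]
```

View pics/t1.png

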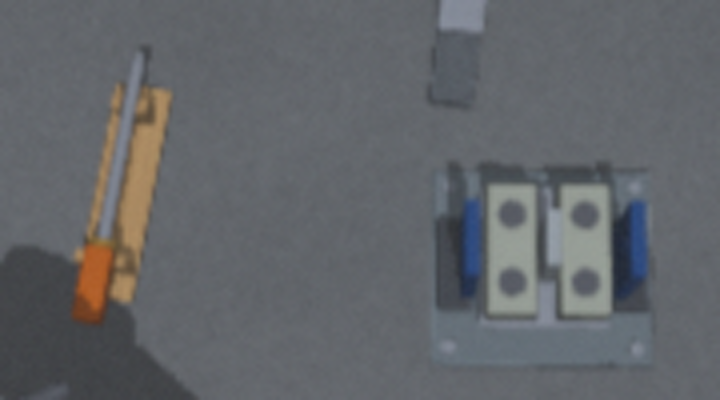

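View pics/s1.png

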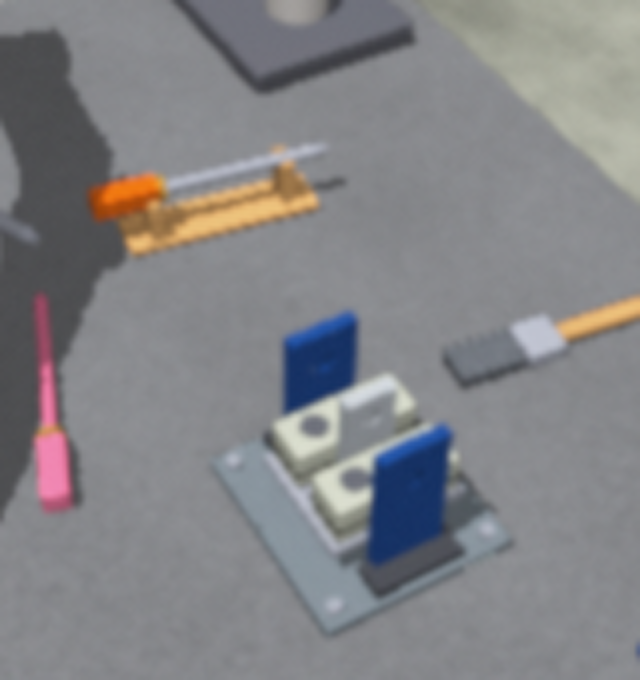

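Candidates for the axle, in top-view pixels: orange on the wooden rest (243,220), a larger orange one lying on the table (162,278), and a pink one (313,275). The description (on the rest, smaller, not pink) fits the one at (243,220). The crop shows it lying in the rest's notches, nose towards +x. I'll move above it for a close look.

```bash
cat >> h.py <<'E'
def to(x,y,z,yaw=None,s=None):
    s=s or ctrl.read_state(); M=R.from_euler('xyz',s['tool_rot']).as_matrix()
    d=M.T@(np.array([x,y,z])-s['eef_pos']); tw=0
    if yaw is not None: tw=-np.degrees((np.radians(yaw)-s['tool_rot'][2]+np.pi)%(2*np.pi)-np.pi)
    print('travel cm',np.round(d/10,3),'twist',round(tw,2)); return d
E
python3 -c "
from h import *
to(490,300,230,172)"
```

```text
travel cm [-33.506 -18.28    2.589] twist -14.85
```

```bash
python3 -m inch '{"travel":[[-3.7,-2,0.3],[-7.4,-4,0.6],[-11.1,-6,0.9],[-14.8,-8.1,1.2],[-18.5,-10.1,1.5],[-22.2,-12.1,1.8],[-25.9,-14.1,2],[-29.6,-16.1,2.3],[-33.5,-18.3,2.6],[-33.5,-18.3,2.6]],"twist":[-2,-4,-6,-8,-10,-12,-14,-15,-15,-15],"fingers":[8.5,8.5,8.5,8.5,8.5,8.5,8.5,8.5,8.5,8.5]}'
python3 - <<'E'
from h import *
d=snap('wrist','w1'); print(d['position'],d['orientation']); print(ctrl.read_state()['eef_pos'],ctrl.read_state()['qpos'])
E
```

```text
clock: 0.98
eef_pos: [495.3, 291.3, 229.7]
tool_rot: [-3.136, 0.003, 2.993]
force: [0.3, -2.0, -0.8]
width: 84.8
[411.9916817  304.27910342 346.02963254] [2.80292332 0.00544218 1.42301805]
[494.23570619 293.1240223  229.72765784] [-0.56585961  0.55043428 -0.03185598  1.76129226  0.02857284  0.83145633
  0.81104687]
```

View pics/w1.png

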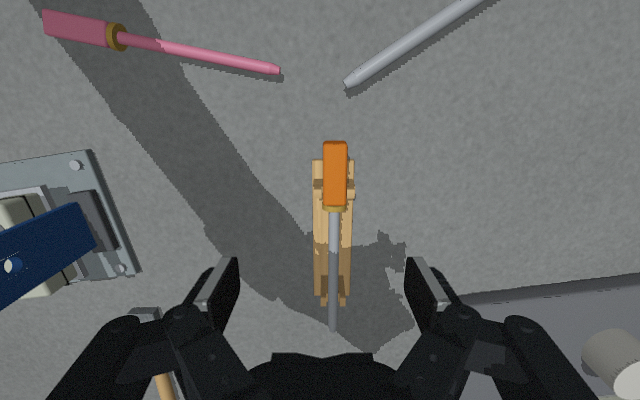

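Run:
```python
from h import *
d=load('w1'); im=d['frame']; hsv=cv2.cvtColor(im,cv2.COLOR_RGB2HSV)
m=cv2.inRange(hsv,(5,180,150),(18,255,255)); m[:, :300]=0; m[:,370:]=0; m[300:]=0
ys,xs=np.nonzero(m); print(xs.min(),xs.max(),ys.min(),ys.max())
print([ (y,hsv[y,335].tolist()) for y in list(range(136,160,2))+list(range(196,216,2))])
for y in (165,185,200):
    r=np.nonzero(m[y])[0]; print(y,r.min(),r.max(), [hsv[y,x].tolist() for x in (322,323,324,325,345,346,347,348)])
g=cv2.cvtColor(im,cv2.COLOR_RGB2GRAY)
for y in range(215,335,10): print(y,g[y,320:350].tolist())
crop('w1',290,130,380,340,3.5,'w1c')
```

```text
323 346 143 205
[(136, [75, 8, 130]), (138, [105, 4, 127]), (140, [13, 75, 126]), (142, [14, 209, 134]), (144, [15, 216, 178]), (146, [15, 198, 198]), (148, [15, 200, 201]), (150, [15, 195, 201]), (152, [15, 204, 200]), (154, [15, 195, 201]), (156, [15, 202, 198]), (158, [15, 204, 199]), (196, [15, 203, 198]), (198, [15, 201, 199]), (200, [15, 199, 199]), (202, [15, 206, 198]), (204, [14, 200, 190]), (206, [23, 152, 121]), (208, [22, 143, 176]), (210, [22, 142, 176]), (212, [21, 62, 161]), (214, [107, 14, 162])]
165 323 346 [[19, 106, 171], [14, 192, 175], [14, 214, 188], [15, 203, 198], [14, 204, 181], [14, 220, 155], [15, 135, 121], [19, 108, 128]]
185 323 345 [[17, 130, 108], [14, 198, 174], [15, 199, 192], [15, 201, 197], [14, 203, 172], [14, 199, 110], [15, 104, 110], [19, 106, 111]]
200 323 345 [[18, 110, 170], [14, 190, 176], [15, 203, 190], [15, 202, 197], [14, 210, 163], [16, 138, 122], [19, 114, 127], [18, 105, 153]]
215 [169, 164, 165, 169, 171, 171, 171, 172, 141, 137, 153, 157, 158, 164, 159, 157, 152, 136, 120, 105, 112, 115, 165, 165, 164, 164, 163, 161, 162, 164]
225 
[... 894 characters left out ...]
115, 105]
285 [112, 83, 82, 80, 78, 82, 84, 77, 97, 109, 112, 112, 108, 111, 107, 104, 92, 84, 70, 76, 74, 76, 82, 73, 104, 115, 118, 113, 110, 100]
295 [94, 82, 79, 79, 81, 82, 113, 115, 98, 108, 110, 112, 114, 109, 107, 104, 92, 84, 107, 97, 84, 77, 80, 79, 80, 93, 102, 100, 104, 85]
305 [100, 112, 116, 115, 119, 117, 95, 85, 98, 107, 113, 112, 112, 109, 107, 100, 91, 89, 80, 92, 116, 119, 115, 115, 117, 104, 85, 85, 86, 84]
315 [87, 82, 84, 90, 79, 84, 88, 79, 96, 103, 112, 112, 113, 110, 107, 99, 90, 79, 82, 87, 87, 86, 85, 83, 89, 85, 83, 85, 80, 84]
325 [122, 123, 122, 125, 128, 114, 113, 101, 90, 106, 108, 111, 113, 108, 106, 97, 90, 83, 79, 82, 81, 81, 85, 83, 84, 83, 84, 84, 85, 86]
```

View pics/w1c.png

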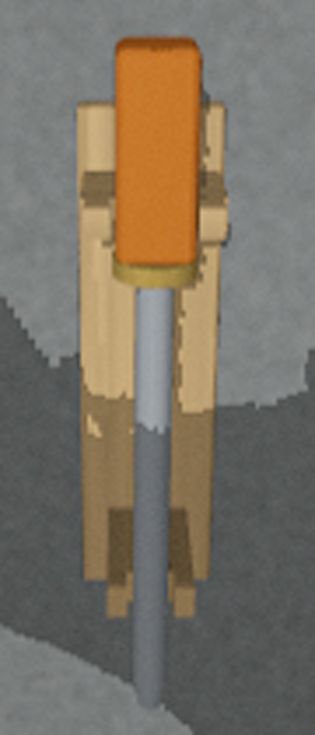

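The close crop shows the chosen axle: orange handle centred at about (334.5,174), collar near row 209, rod running to a nose at about (332.5,331).

Run:
```python
from h import *
d=load('w1')
h0=onplane(d,334.7,205.5,67); h1=onplane(d,335,142,67); n=onplane(d,332.6,331.5,55); a=onplane(d,333.3,215,55)
print(h0,h1,np.linalg.norm(h0-h1)); print(n,a)
v=(n-h1)[:2]; v/=np.linalg.norm(v); print('yaw axis',np.degrees(np.arctan2(v[1],v[0])), np.degrees(np.arctan2(*(n-a)[[1,0]])))
for b,o in ((h0,-39),(h1,25),(n,-210)): print(b[:2]+v*o)
g=(h0[:2]+v*-39+h1[:2]+v*25)/2; gg=g
t=load('top0');
print('proj top grip',proj(t,[*g,67]), 'nose',proj(t,n))
s=ctrl.read_state(); print(s['eef_pos'],np.degrees(s['tool_rot']))
```

```text
[518.74121088 300.28266847  67.        ] [455.21109871 309.07221058  67.        ] 64.13525710340544
[690.52851273 275.12162345  55.        ] [533.91806914 297.18042456  55.        ]
yaw axis -8.209738873878134 -8.017448989657112
[480.14088393 305.85175807]
[479.95489804 305.50228135]
[482.68059835 305.109029  ]
proj top grip [241.28378686 222.61703073] nose [253.82525271 162.56156864]
[494.23570619 293.1240223  229.72765784] [-1.79766893e+02  1.22971977e-01  1.71551450e+02]
```

```bash
python3 -c "
from h import *
to(505,115,215,90)"
```

```text
travel cm [ -3.679 -17.455   1.552] twist 81.55
```

```bash
python3 -m inch '{"travel":[[-0.3,-1.5,0.2],[-0.6,-3,0.3],[-0.9,-4.5,0.4],[-1.2,-6,0.5],[-1.5,-7.5,0.6],[-1.8,-9,0.7],[-2.1,-10.5,0.9],[-2.4,-12,1],[-2.7,-13.5,1.2],[-3,-14.5,1.3]],"twist":[7,14,21,28,35,42,49,56,63,70],"fingers":[8.5,8.5,8.5,8.5,8.5,8.5,8.5,8.5,8.5,8.5]}'
python3 -c "
from h import *
to(505,115,215,90)"
```

```text
clock: 1.87
eef_pos: [499.3, 151.8, 217.1]
tool_rot: [-3.141, 0.0, 1.777]
force: [-0.5, 0.7, -0.1]
width: 85.2
travel cm [-3.721 -0.196  0.211] twist 11.79
```

```bash
python3 -m inch '{"travel":[[-1,0,0],[-2,-0.1,0.1],[-3,-0.2,0.1],[-3.7,-0.2,0.2],[-3.7,-0.2,0.2],[-3.7,-0.2,0.2],[-3.7,-0.2,0.2],[-3.7,-0.2,0.2],[-3.7,-0.2,0.2],[-3.7,-0.2,0.2]],"twist":[3,6,9,11.8,11.8,11.8,11.8,11.8,11.8,11.8],"fingers":[8.5,8.5,8.5,8.5,8.5,8.5,8.5,8.5,8.5,8.5]}'
python3 - <<'E'
from h import *
d=snap('wrist','w2'); print(d['position'],d['orientation']); print(ctrl.read_state()['eef_pos'],ctrl.read_state()['qpos'])
E
```

```text
clock: 2.7
eef_pos: [505.7, 116.4, 215.3]
tool_rot: [-3.142, -0.0, 1.578]
force: [0.2, -0.2, 0.4]
width: 85.0
[506.1155144  201.00789261 331.92307705] [ 2.80662609e+00 -2.39302214e-04  7.44176519e-03]
[505.72867348 116.2916398  215.2964356 ] [-0.52512513  0.52092953  0.360332    1.93269024 -0.26541759  0.73383707
 -0.00321839]
```

View pics/w2.png

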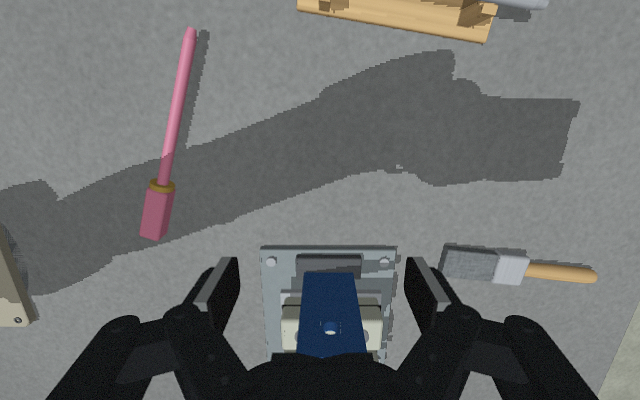

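Run:
```python
from h import *
crop('w2',250,235,410,365,5,'w2c')
```

```text
(no output)
```

View pics/w2c.png

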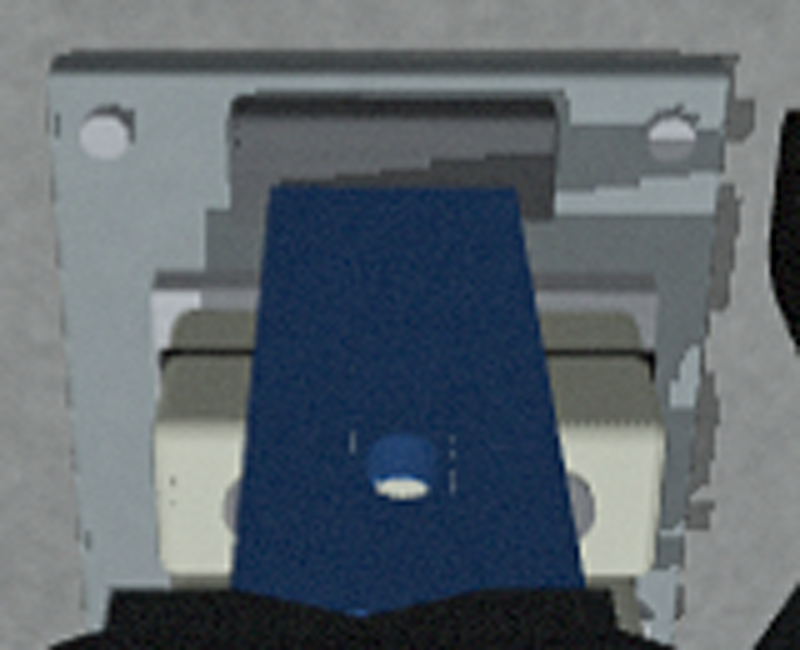

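Run:
```python
from h import *
d=load('w2')
P=lambda c,r:(250+(c+.5)/5-.5,235+(r+.5)/5-.5)
A=onplane(d,*P(50,72),12);B=onplane(d,*P(729,72),12); print(A,B,np.linalg.norm(A-B),np.degrees(np.arctan2(*(B-A)[[1,0]])))
L=onplane(d,*P(86,620),12);print('left edge far',L, np.degrees(np.arctan2(*(A-L)[:2])))
mid=(A+B)/2; th=np.arctan2(*(B-A)[[1,0]])
yh=np.array([-np.sin(th),np.cos(th),0])
O=mid-95*yh; O[2]=0; print('stand origin',O)
F=O+71*yh
for c,r in ((402,466),(402,432),(402,501),(367,466),(437,466)):
    ry=ray(d,*P(c,r)); t=((F-d['position'])@yh)/(ry@yh); H=d['position']+t*ry
    q=H-O; print((c,r),H,'stand x',q@[np.cos(th),np.sin(th),0],'z',q[2])
# plate side edges on front face at z rows
for c,r in ((272,186),(516,186),(236,560),(578,560)):
    ry=ray(d,*P(c,r)); t=((F-d['position'])@yh)/(ry@yh); H=d['position']+t*ry
    q=H-O; print((c,r),H,'stand x',q@[np.cos(th),np.sin(th),0],'z',q[2])
```

```text
[431.2848227   22.93561527  12.        ] [598.19357991  24.14207962  12.        ] 166.9131174950752 0.4141431089803119
left edge far [ 430.36447536 -154.03388926   12.        ] 0.29796965713931617
stand origin [515.42587061 -71.45867087   0.        ]
(402, 466) [ 5.15376078e+02 -4.57176000e-01  1.16282225e+02] stand x 0.4634141349179317 z 116.2822246691903
(402, 432) [ 5.15610586e+02 -4.55480905e-01  1.07604682e+02] stand x 0.6979288482445198 z 107.60468220327948
(402, 501) [ 5.15148628e+02 -4.58820069e-01  1.24701827e+02] stand x 0.23595886547468467 z 124.70182665149025
(367, 466) [ 5.08927232e+02 -5.03790105e-01  1.16280837e+02] stand x -5.985599944917149 z 116.28083745894034
(437, 466) [ 5.21825132e+02 -4.10560389e-01  1.16285507e+02] stand x 6.912636577817294 z 116.28550726818509
(272, 186) [486.28290367  -0.6674698   24.9421571 ] stand x -28.630519900767148 z 24.94215709620795
(516, 186) [ 5.45532186e+02 -2.39199004e-01  2.49495945e+01] stand x 30.62031021569804 z 24.949594543416936
(236, 560) [486.4970847   -0.66592164 137.84629704] stand x -28.416333274425547 z 137.84629703736505
(578, 560) [ 5.44800118e+02 -2.44490602e-01  1.37872624e+02] stand x 29.8882228871033 z 137.87262438334557
```

The view shows the first plate between the fingers, with its hole at about (330,328), and the near foot edge at row 249 from column 259.6 to 395. I'll take a second, steeper view to check this.

```bash
python3 -c "
from h import *
to(515,65,205,90.4)"; python3 -m inch '{"travel":[[-2,-0.3,0.3],[-4,-0.6,0.7],[-5.1,-0.9,1],[-5.1,-0.9,1],[-5.1,-0.9,1],[-5.1,-0.9,1],[-5.1,-0.9,1],[-5.1,-0.9,1],[-5.1,-0.9,1],[-5.1,-0.9,1]],"twist":[0,0,0,0,0,0,0,0,0,0],"fingers":[8.5,8.5,8.5,8.5,8.5,8.5,8.5,8.5,8.5,8.5]}'
python3 - <<'E'
from h import *
d=snap('wrist','w3'); print(d['position'],d['orientation']); print(ctrl.read_state()['eef_pos'])
crop('w3',240,210,400,350,5,'w3c')
E
```

```text
travel cm [-5.136  0.892  1.029] twist -0.01
clock: 3.58
eef_pos: [497.2, 65.4, 205.3]
tool_rot: [3.142, -0.0, 1.578]
force: [-0.1, -0.4, -0.3]
width: 85.2
[497.55223239 150.04852415 321.93993218] [ 2.80652341e+00 -3.96143859e-04  7.35306751e-03]
[497.13917656  65.2960417  205.31352291]
```

View pics/w3c.png

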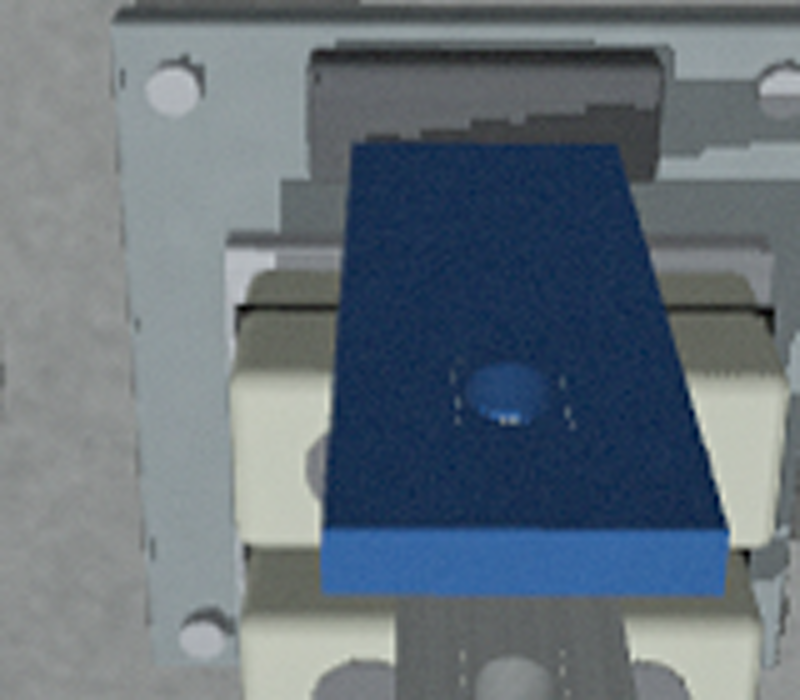

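Run:
```python
from h import *
d=load('w3'); d2=load('w2')
P=lambda c,r:(240+(c+.5)/5-.5,210+(r+.5)/5-.5)
P2=lambda c,r:(250+(c+.5)/5-.5,235+(r+.5)/5-.5)
A=onplane(d,*P(114,23),12); A2=onplane(d2,*P2(50,72),12); print(A,A2)
Lb=onplane(d,*P(153,660),12); print(Lb, np.degrees(np.arctan2(*(A-Lb)[:2])))
th=np.radians(.38); xh=np.array([np.cos(th),np.sin(th),0]); yh=np.array([-np.sin(th),np.cos(th),0])
def face(d,u,v,F):
    ry=ray(d,u,v); return d['position']+ry*((F-d['position'])@yh)/(ry@yh)
F=A-24*yh; 
print('hole w3',face(d,*P(507,393),F),face(d,*P(507,360),F),face(d,*P(507,426),F))
print('top edge',face(d,*P(322,527),F),face(d,*P(728,527),F))
F2=A2-24*yh; print('hole w2',face(d2,*P2(402,466),F2))
print('tri hole',tri([(d,*P(507,393)),(d2,*P2(402,466))]))
print('tri corner',tri([(d,*P(114,23)),(d2,*P2(50,72))]))
print('tri plate base', tri([(d,*P(352,143)),(d2,*P2(272,186))]),tri([(d,*P(617,143)),(d2,*P2(516,186))]))
# back top edge y with z
T=face(d,*P(525,527),F)[2]; print(onplane(d,*P(323,595),T),onplane(d,*P(726,595),T))
```

```text
[431.08435674  22.27830039  12.        ] [431.2848227   22.93561527  12.        ]
[ 430.46495369 -163.65714873   12.        ] 0.19086757830814885
hole w3 [514.89845582  -1.16634315 115.67047282] [515.47538693  -1.16251674 106.44225156] [514.35984848  -1.16991538 124.28832501]
top edge [485.82775683  -1.35915015 147.46092427] [545.28811899  -0.96478832 147.48971918]
hole w2 [ 5.15378376e+02 -5.07174839e-01  1.16228708e+02]
tri hole [515.24965355  -2.38135484 114.12439192]
tri corner [430.15419594  20.37994685   7.40405188]
tri plate base [485.78493136  -3.19486565  21.02164683] [545.94334823  -2.548973    21.40020873]
[485.81536149 -13.89297987 147.45116683] [546.00553353 -13.52725793 147.45116683]
```

```bash
python3 -c "
from h import *
to(480.5,305.6,180,171.85)"
```

```text
travel cm [24.041 -1.503  2.534] twist -81.47
```

```bash
python3 -m inch '{"travel":[[2,-0.1,0],[4.5,-0.2,0],[7,-0.3,0],[9.5,-0.5,0],[12,-0.7,0],[14.5,-0.9,0],[17,-1,0],[19.5,-1.2,0],[22,-1.4,0.5],[24,-1.5,1]],"twist":[-7,-14,-21,-28,-35,-42,-49,-56,-63,-70],"fingers":[8.5,8.5,8.5,8.5,8.5,8.5,8.5,8.5,8.5,8.5]}'
python3 -c "
from h import *
to(480.5,305.6,150,171.85)"
```

```text
clock: 4.47
eef_pos: [480.2, 307.4, 195.5]
tool_rot: [3.14, 0.0, 2.806]
force: [0.3, 0.3, -0.1]
width: 84.8
travel cm [-0.086 -0.163  4.547] twist -11.07
```

```bash
python3 -m inch '{"travel":[[0,-0.1,1],[-0.1,-0.2,2],[-0.1,-0.2,3.5],[-0.1,-0.2,4.5],[-0.1,-0.2,4.5],[-0.1,-0.2,4.5],[-0.1,-0.2,4.5],[-0.1,-0.2,4.5],[-0.1,-0.2,4.5],[-0.1,-0.2,4.5]],"twist":[-6,-11,-11,-11,-11,-11,-11,-11,-11,-11],"fingers":[8.5,8.5,8.5,8.5,8.5,8.5,8.5,8.5,8.5,8.5]}'
python3 - <<'E'
from h import *
d=snap('wrist','w4'); print(d['position'],d['orientation']); s=ctrl.read_state();print(s['eef_pos'],np.degrees(s['tool_rot']))
to(480.5,305.6,61,171.85)
E
```

```text
clock: 5.3
eef_pos: [481.2, 302.8, 150.9]
tool_rot: [3.141, 0.001, 2.991]
force: [-0.6, 0.0, 0.9]
width: 85.2
[398.08226456 315.20989624 267.43958313] [ 2.80538503e+00 -6.39194771e-04  1.42016395e+00]
[481.0856197  302.72874365 150.78979192] [1.79966806e+02 3.51165976e-02 1.71345760e+02]
travel cm [0.107 0.27  8.979] twist -0.5
```

View pics/w4.png

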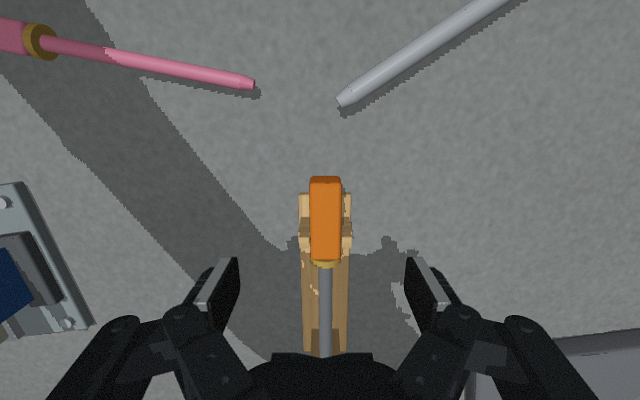

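Run:
```python
from h import *
d=load('w4'); hsv=cv2.cvtColor(d['frame'],cv2.COLOR_RGB2HSV)
m=cv2.inRange(hsv,(10,180,150),(18,255,255)); m[:,:300]=0;m[:,350:]=0;m[290:]=0
for y in (190,210,230,250):
    r=np.nonzero(m[y])[0]; print(y,r.min(),r.max(),hsv[y,306:314].tolist(),hsv[y,338:346,2].tolist())
print(hsv[172:182,326].tolist(),hsv[256:270,326].tolist())
h0=onplane(d,325.5,261,67);h1=onplane(d,326.5,177.5,67)
print(h0,h1,np.linalg.norm(h0-h1)); v=(h0-h1)[:2]; v/=np.linalg.norm(v); print(np.degrees(np.arctan2(v[1],v[0])), h0[:2]-39*v,h1[:2]+25*v)
```

```text
190 310 340 [[85, 12, 129], [90, 10, 127], [98, 23, 133], [11, 156, 129], [14, 202, 187], [14, 202, 193], [15, 201, 195], [15, 207, 197]] [193, 177, 170, 115, 87, 90, 89, 128]
210 310 340 [[18, 96, 199], [19, 93, 197], [19, 92, 196], [17, 131, 164], [14, 202, 183], [15, 205, 189], [14, 200, 194], [15, 201, 198]] [186, 172, 158, 110, 126, 129, 132, 124]
230 310 339 [[17, 116, 119], [18, 105, 119], [18, 110, 121], [16, 123, 106], [14, 208, 167], [14, 207, 186], [14, 196, 194], [15, 200, 198]] [183, 171, 136, 97, 115, 113, 120, 121]
250 311 339 [[19, 96, 202], [19, 98, 201], [19, 97, 198], [19, 94, 195], [15, 150, 150], [14, 200, 186], [14, 209, 190], [15, 201, 195]] [179, 166, 117, 130, 127, 184, 186, 186]
[[83, 8, 125], [98, 8, 128], [94, 14, 131], [5, 25, 123], [13, 221, 127], [13, 213, 128], [14, 223, 128], [13, 203, 133], [13, 204, 135], [13, 208, 136]] [[14, 198, 196], [15, 201, 197], [14, 204, 191], [15, 201, 157], [19, 176, 110], [22, 145, 125], [21, 145, 160], [22, 142, 178], [22, 144, 175], [22, 147, 174], [22, 146, 176], [22, 148, 177], [20, 110, 160], [107, 31, 115]]
[519.29082552 300.00239654  67.        ] [452.60023003 310.54071838  67.        ] 67.51808464347151
-8.979523287122172 [480.7688023  306.08957384] [477.29383465 306.63868166]
```

```bash
python3 -c "
from h import *
to(480.8,305.8,61,171.8)"; python3 -m inch '{"travel":[[0.1,0.3,0.5],[0.1,0.3,2],[0.1,0.3,3.5],[0.1,0.3,5],[0.1,0.3,6.5],[0.1,0.3,8],[0.1,0.3,9],[0.1,0.3,9],[0.1,0.3,9],[0.1,0.3,9]],"twist":[-0.5,-0.5,-0.5,-0.5,-0.5,-0.5,-0.5,-0.5,-0.5,-0.5],"fingers":[8.5,8.5,8.5,8.5,8.5,8.5,8.5,8.5,8.5,8.5]}'
python3 - <<'E'
from h import *
s=ctrl.read_state();print(s['eef_pos'],np.degrees(s['tool_rot']),s['force'])
to(480.8,305.8,61,171.8)
E
```

```text
travel cm [0.08  0.294 8.979] twist -0.45
clock: 6.18
eef_pos: [480.8, 306.1, 60.9]
tool_rot: [3.141, 0.001, 3.0]
force: [-0.1, -0.2, 0.4]
width: 85.1
[480.75164218 306.09418623  60.85692566] [1.79954015e+02 4.19881283e-02 1.71858913e+02] [-0.13009084 -0.223531    0.41113938]
travel cm [-0.009 -0.028 -0.014] twist 0.06
```

Now close, watching for lateral force.

```bash
python3 -m inch '{"travel":[[0,0,0],[0,0,0],[0,0,0],[0,0,0],[0,0,0],[0,0,0],[0,0,0],[0,0,0],[0,0,0],[0,0,0]],"twist":[0,0,0,0,0,0,0,0,0,0],"fingers":[6,4,2.5,1.5,0.5,0.5,0.5,0.5,0.5,0.5]}'
python3 - <<'E'
from h import *
s=ctrl.read_state();print(s['eef_pos'],np.degrees(s['tool_rot']),s['force'],s['torque'])
d=snap('wrist','w5')
E
```

```text
clock: 7.02
eef_pos: [480.5, 305.7, 60.7]
tool_rot: [3.141, 0.0, 2.999]
force: [-1.6, -0.7, 5.1]
width: 23.0
[480.5056183  305.73735575  60.69353201] [1.79986413e+02 1.93623406e-02 1.71845920e+02] [-1.57923849 -0.74469009  5.09330525] [-0.08934198  0.07538372  0.029112  ]
```

View pics/w5.png

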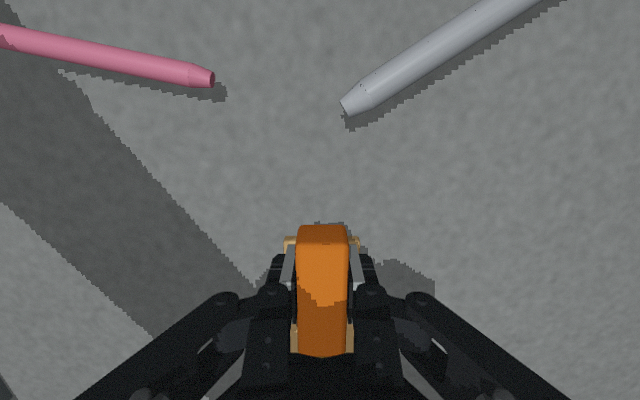

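```bash
python3 -m inch '{"travel":[[0,0,-0.5],[0,0,-1.5],[0,0,-2.5],[0,0,-4],[0,0,-5.5],[0,0,-7],[0,0,-8],[0,0,-8],[0,0,-8],[0,0,-8]],"twist":[0,0,0,0,0,0,0,0,0,0],"fingers":[0.5,0.5,0.5,0.5,0.5,0.5,0.5,0.5,0.5,0.5]}'
python3 - <<'E'
from h import *
s=ctrl.read_state();print(s['eef_pos'],np.degrees(s['tool_rot']),s['force'],s['torque'],s['qpos'])
d=snap('side','s5'); crop('s5',200,80,400,230,4,'s5c')
to(514,250,135,90.35)
E
```

```text
clock: 7.9
eef_pos: [479.9, 305.4, 139.9]
tool_rot: [-3.141, -0.001, 2.999]
force: [-0.1, -0.0, -2.1]
width: 23.2
[479.92661425 305.39604927 139.86016414] [-1.79960824e+02 -4.47955900e-02  1.71851538e+02] [-0.12608852 -0.04294671 -2.05959295] [-0.0155651   0.05676794 -0.01183267] [-0.58708682  0.66715054 -0.04479243  1.8518986   0.04731526  0.62460029
  0.76787436]
travel cm [-4.173 -4.99   0.454] twist 81.5
```

View pics/s5c.png

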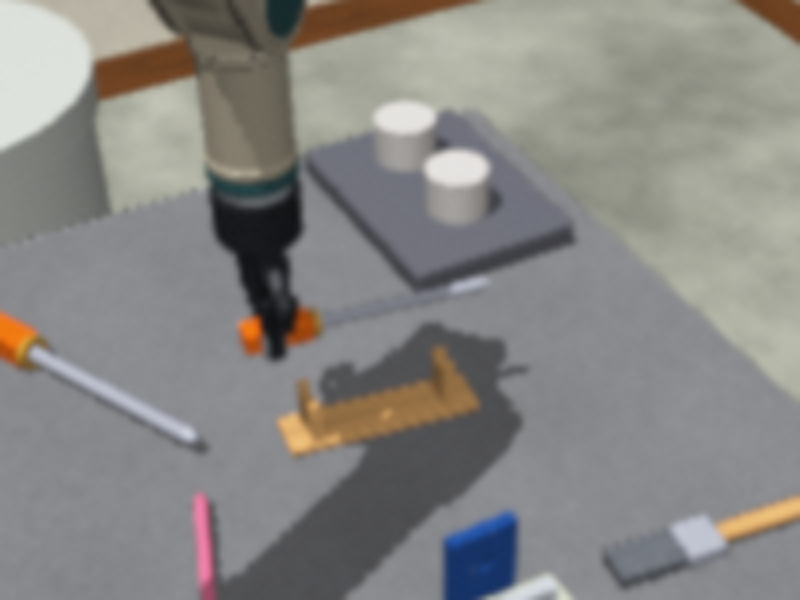

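The axle is held and clear of the rest, carried at about 2.1 N. Next I'll swing it into line.

```bash
python3 -m inch '{"travel":[[-0.2,-0.3,0],[-0.4,-0.7,0],[-0.7,-1.1,0],[-1.1,-1.5,0],[-1.5,-2,0],[-2,-2.5,0],[-2.5,-3,0],[-3,-3.5,0],[-3.3,-4,0],[-3.7,-4.3,0]],"twist":[6,13,20,27,34,41,48,55,62,69],"fingers":[0.5,0.5,0.5,0.5,0.5,0.5,0.5,0.5,0.5,0.5]}'
python3 -c "
from h import *
to(513.8,255,122,90.35)"
```

```text
clock: 8.78
eef_pos: [510.3, 257.0, 139.3]
tool_rot: [-3.139, 0.001, 1.789]
force: [-0.6, 0.1, -1.5]
width: 23.1
travel cm [-0.266  0.299  1.727] twist 12.13
```

```bash
python3 -m inch '{"travel":[[0,0.1,0.3],[-0.1,0.1,0.6],[-0.2,0.2,1],[-0.2,0.3,1.4],[-0.3,0.3,1.7],[-0.3,0.3,1.7],[-0.3,0.3,1.7],[-0.3,0.3,1.7],[-0.3,0.3,1.7],[-0.3,0.3,1.7]],"twist":[4,8,12.1,12.1,12.1,12.1,12.1,12.1,12.1,12.1],"fingers":[0.5,0.5,0.5,0.5,0.5,0.5,0.5,0.5,0.5,0.5]}'
python3 - <<'E'
from h import *
for n in ('top','side'): snap(n,n[0]+'6')
d=snap('wrist','w6')
s=ctrl.read_state();print(s['eef_pos'],np.degrees(s['tool_rot']),s['force'],s['torque'])
crop('t6',210,150,390,250,4,'t6c'); crop('s6',240,150,400,270,5,'s6c')
to(513.8,255,122,90.35)
E
```

```text
clock: 9.62
eef_pos: [514.6, 255.7, 123.5]
tool_rot: [3.141, -0.0, 1.584]
force: [-0.2, -0.1, -2.2]
width: 22.9
[514.5541574  255.69603424 123.48978856] [ 1.79985906e+02 -1.40914660e-02  9.07586621e+01] [-0.16013233  0.20267524 -1.32297713] [ 0.06739294  0.03498574 -0.02105814]
travel cm [-0.069 -0.076  0.149] twist 0.41
```

View pics/t6c.png

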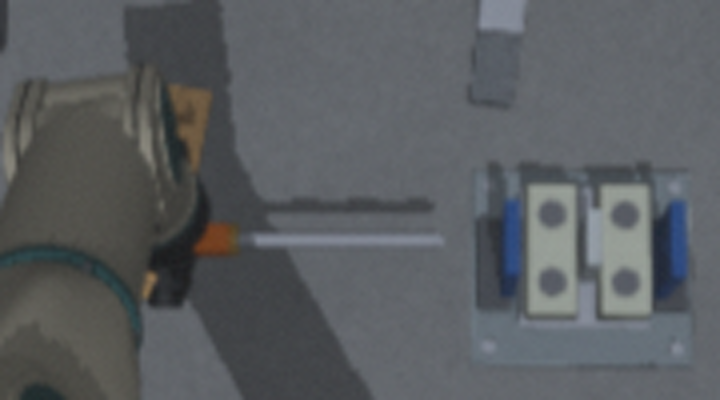

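View pics/s6c.png

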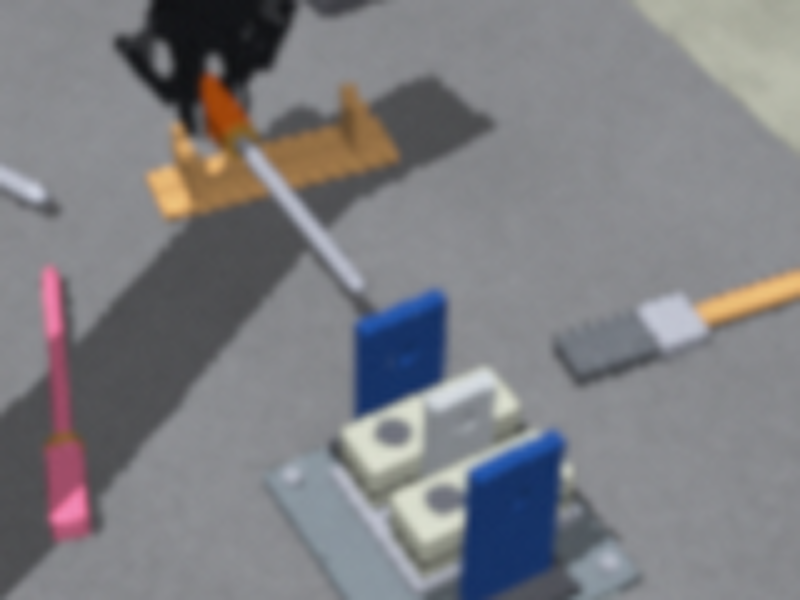

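View pics/w6.png

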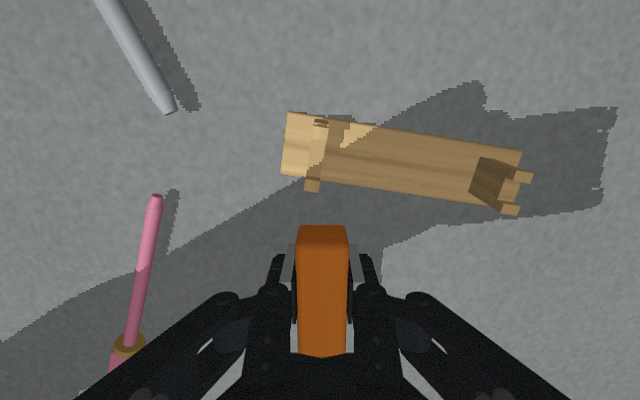

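Run:
```python
from h import *
T=load('t6');S=load('s6')
Pt=lambda c,r:(210+(c+.5)/4-.5,150+(r+.5)/4-.5)
Ps=lambda c,r:(240+(c+.5)/5-.5,150+(r+.5)/5-.5)
n=tri([(T,*Pt(443,240)),(S,*Ps(369,302))]); c=tri([(T,*Pt(238,237)),(S,*Ps(238,133))])
print('nose',n,'collar',c,'pitch deg',np.degrees(np.arcsin((n[2]-c[2])/np.linalg.norm(n-c))),np.linalg.norm(n-c))
s=ctrl.read_state(); e=s['eef_pos']; a=s['tool_rot'][2]; u=-np.array([np.cos(a),np.sin(a),0])
g=e-[0,0,6]; print('kin nose',g+210*u,'collar',g+45*u)
for nm,P in (('nose',g+210*u),('coll',g+45*u)):
    p=proj(T,P);q=proj(S,P); print(nm,'top crop',(p-[210,150]+.5)*4-.5,'side crop',(q-[240,150]+.5)*5-.5)
# hole line predicted in side
p=proj(S,[515.2,-13,116]); print('hole back side-crop',(p-[240,150]+.5)*5-.5)
p=proj(S,[485.8,-1,147.5]);p2=proj(S,[545.3,-1,147.5]); print('plate top corners',(p-[240,150]+.5)*5-.5,(p2-[240,150]+.5)*5-.5, [(proj(T,P)-[210,150]+.5)*4-.5 for P in ([485.8,-1,147.5],[545.3,-1,147.5])])
```

```text
nose [520.27576038  44.00897333 110.2666576 ] collar [513.29974169 207.14413453 134.93255259] pitch deg -8.590213991020534 165.13676765125888
kin nose [517.33471799  45.71444342 117.48978856] collar [515.14999181 210.69997907 117.48978856]
nose top crop [441.3669892  240.53832125] side crop [361.82682324 294.60374248]
coll top crop [235.47875554 240.79626224] side crop [241.89965283 147.61318458]
hole back side-crop [405.44502025 356.36274008]
plate top corners [354.56411124 326.50306752] [438.22913358 291.81962362] [array([500.77808887, 274.26741204]), array([501.15055371, 199.50767923])]
```

Run:
```python
from h import *
S=load('s6')
im=S['frame'][160:230,272:336,::-1].copy(); im=cv2.resize(im,None,fx=8,fy=8,interpolation=cv2.INTER_NEAREST)
s=ctrl.read_state(); e=s['eef_pos']; a=s['tool_rot'][2]; u=-np.array([np.cos(a),np.sin(a),0]); g=e-[0,0,6]
for k in (-25,0,39,45,210):
    p=proj(S,g+k*u); q=((p-[272,160]+.5)*8).astype(int); cv2.circle(im,tuple(q),3,(0,255,0),-1)
cv2.imwrite('pics/s6z.png',im)
T=load('t6')
im=T['frame'][195:225,255:330,::-1].copy(); im=cv2.resize(im,None,fx=10,fy=10,interpolation=cv2.INTER_NEAREST)
for k in (-25,0,39,45,210):
    p=proj(T,g+k*u); q=((p-[255,195]+.5)*10).astype(int); cv2.circle(im,tuple(q),3,(0,255,0),-1)
cv2.imwrite('pics/t6z.png',im)
```

```text
(no output)
```

View pics/s6z.png

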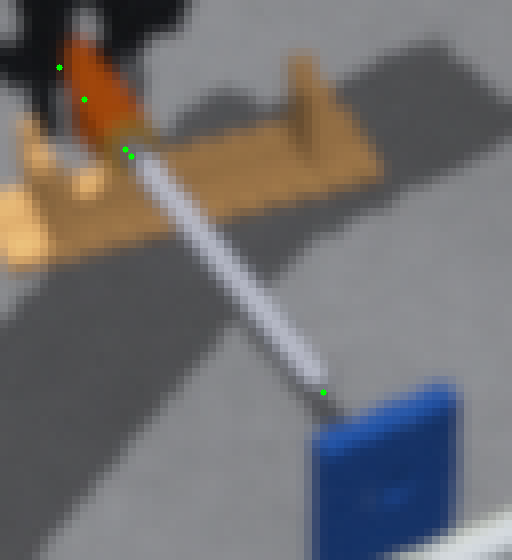

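View pics/t6z.png

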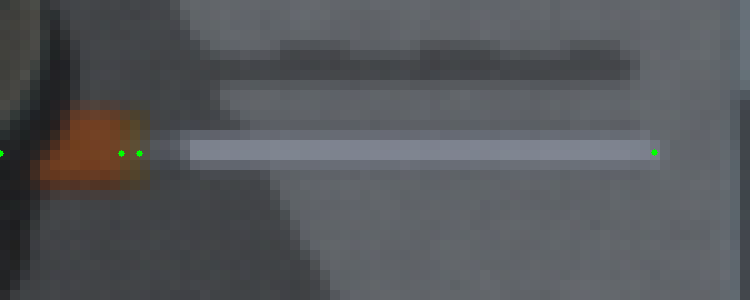

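Views so far:
- **Side:** the held rod lies about 1.5 px above its kinematic prediction. The plate corners are offset by the same amount, so this is camera bias and the axle and hole agree to about 1 mm.
- **Top:** the yaw matches the kinematics.

I'll approach to just short of the plate.

```bash
python3 -c "
from h import *
to(513.9,217,122.5,90.35)"; python3 -m inch '{"travel":[[-0.3,-0.1,0.1],[-0.8,-0.1,0.1],[-1.4,-0.1,0.1],[-2,-0.1,0.1],[-2.6,-0.1,0.1],[-3.2,-0.1,0.1],[-3.6,-0.1,0.1],[-3.8,-0.1,0.1],[-3.8,-0.1,0.1],[-3.8,-0.1,0.1]],"twist":[0.4,0.4,0.4,0.4,0.4,0.4,0.4,0.4,0.4,0.4],"fingers":[0.5,0.5,0.5,0.5,0.5,0.5,0.5,0.5,0.5,0.5]}'
cat >> h.py <<'E'
def st():
    s=ctrl.read_state(); M=R.from_euler('xyz',s['tool_rot']).as_matrix()
    e=s['eef_pos']; a=s['tool_rot'][2]; u=-np.array([np.cos(a),np.sin(a),0]); g=e-[0,0,6]
    print(round(s['clock'],2),'tcp',e.round(2),'yaw',np.degrees(s['tool_rot']).round(2),'F',s['force'].round(2),'T',s['torque'].round(3),'nose',(g+210*u).round(2),'w',round(s['width'],1))
E
python3 -c "
from h import *
st()"
```

```text
travel cm [-3.868 -0.117  0.098] twist 0.41
clock: 10.6
eef_pos: [514.0, 217.8, 122.3]
tool_rot: [3.142, -0.0, 1.577]
force: [-0.3, -0.5, -2.1]
width: 23.3
10.6 tcp [514.03 217.76 122.34] yaw [ 1.800e+02 -2.000e-02  9.035e+01] F [-0.3  -0.51 -2.11] T [0.053 0.029 0.018] nose [515.3    7.76 116.34] w 23.3
```

```bash
python3 -m inch '{"travel":[[-0.1,0,0],[-0.2,0,0],[-0.3,0,0],[-0.4,0,0],[-0.5,0,0],[-0.6,0,0],[-0.7,0,0],[-0.8,0,0],[-0.9,0,0],[-1,0,0]],"twist":[0,0,0,0,0,0,0,0,0,0],"fingers":[0.5,0.5,0.5,0.5,0.5,0.5,0.5,0.5,0.5,0.5]}'
python3 -c "
from h import *
st()"
```

```text
clock: 11.43
eef_pos: [514.0, 207.5, 122.3]
tool_rot: [-3.142, -0.0, 1.577]
force: [0.2, -0.4, -2.3]
width: 23.1
11.43 tcp [514.05 207.48 122.3 ] yaw [-180.     -0.     90.35] F [ 0.23 -0.43 -2.33] T [0.076 0.038 0.033] nose [515.31  -2.51 116.3 ] w 23.1
```

```bash
python3 -m inch '{"travel":[[-0.05,0,0],[-0.1,0,0],[-0.15,0,0],[-0.2,0,0],[-0.25,0,0],[-0.3,0,0],[-0.3,0,0],[-0.3,0,0],[-0.3,0,0],[-0.3,0,0]],"twist":[0,0,0,0,0,0,0,0,0,0],"fingers":[0.5,0.5,0.5,0.5,0.5,0.5,0.5,0.5,0.5,0.5]}'
python3 -c "
from h import *
st()"
```

```text
clock: 12.27
eef_pos: [514.1, 204.7, 122.3]
tool_rot: [-3.142, -0.0, 1.577]
force: [-0.5, -0.3, -1.5]
width: 23.4
12.27 tcp [514.06 204.68 122.29] yaw [-180.     -0.     90.35] F [-0.54 -0.3  -1.51] T [ 0.116  0.024 -0.006] nose [515.35  -5.32 116.29] w 23.4
```

```bash
python3 -m inch '{"travel":[[-0.05,0,0],[-0.1,0,0],[-0.15,0,0],[-0.2,0,0],[-0.25,0,0],[-0.3,0,0],[-0.3,0,0],[-0.3,0,0],[-0.3,0,0],[-0.3,0,0]],"twist":[0,0,0,0,0,0,0,0,0,0],"fingers":[0.5,0.5,0.5,0.5,0.5,0.5,0.5,0.5,0.5,0.5]}'
python3 - <<'E'
from h import *
st(); snap('side','s7'); crop('s7',270,160,370,250,8,'s7c')
E
```

```text
clock: 13.1
eef_pos: [514.1, 201.6, 122.3]
tool_rot: [-3.142, -0.0, 1.577]
force: [-0.2, -0.1, -1.7]
width: 23.5
13.1 tcp [514.07 201.64 122.3 ] yaw [-180.     -0.     90.35] F [-0.18 -0.14 -1.72] T [0.009 0.013 0.059] nose [515.36  -8.36 116.3 ] w 23.5
```

View pics/s7c.png

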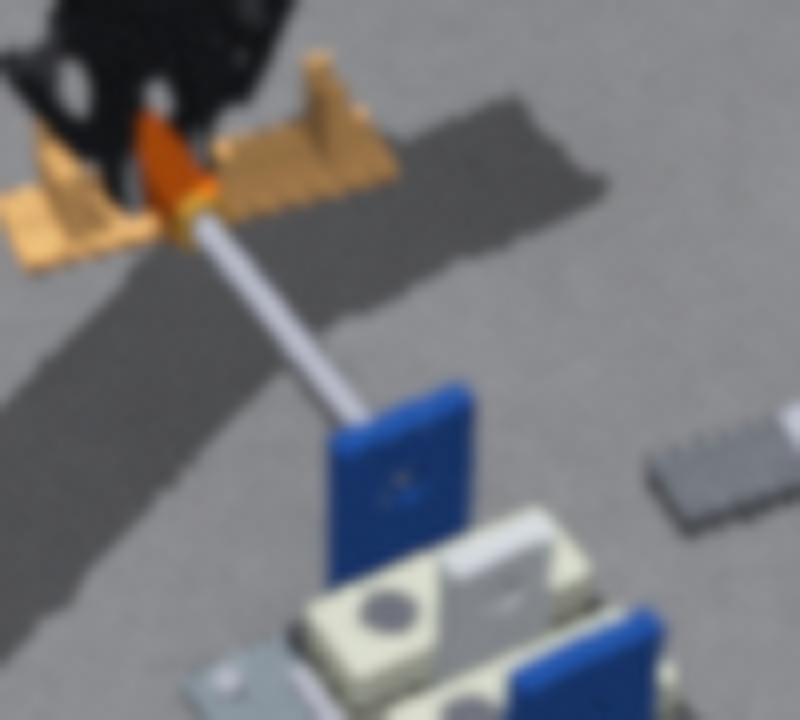

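The side view shows grey at (403,475) in the crop, which is the nose inside the plate hole, and there is no contact force. I'll keep going.

```bash
python3 -m inch '{"travel":[[-0.05,0,0],[-0.1,0,0],[-0.15,0,0],[-0.2,0,0],[-0.25,0,0],[-0.3,0,0],[-0.35,0,0],[-0.4,0,0],[-0.4,0,0],[-0.4,0,0]],"twist":[0,0,0,0,0,0,0,0,0,0],"fingers":[0.5,0.5,0.5,0.5,0.5,0.5,0.5,0.5,0.5,0.5]}'
python3 -c "
from h import *
st()"
```

```text
clock: 13.98
eef_pos: [514.1, 197.6, 122.3]
tool_rot: [-3.142, -0.0, 1.577]
force: [0.2, -0.3, -1.9]
width: 23.1
13.98 tcp [514.09 197.58 122.3 ] yaw [-180.     -0.     90.34] F [ 0.17 -0.27 -1.89] T [0.088 0.02  0.048] nose [515.36 -12.41 116.3 ] w 23.1
```

```bash
python3 -m inch '{"travel":[[-0.1,0,0],[-0.2,0,0],[-0.3,0,0],[-0.4,0,0],[-0.5,0,0],[-0.6,0,0],[-0.7,0,0],[-0.8,0,0],[-0.8,0,0],[-0.8,0,0]],"twist":[0,0,0,0,0,0,0,0,0,0],"fingers":[0.5,0.5,0.5,0.5,0.5,0.5,0.5,0.5,0.5,0.5]}'
python3 -c "
from h import *
st()"
```

```text
clock: 14.82
eef_pos: [514.1, 189.6, 122.3]
tool_rot: [-3.142, -0.0, 1.577]
force: [0.0, -0.6, -1.0]
width: 23.1
14.82 tcp [514.13 189.56 122.29] yaw [-180.     -0.     90.34] F [ 0.01 -0.62 -1.  ] T [ 0.031 -0.052  0.007] nose [515.37 -20.44 116.29] w 23.1
```

```bash
python3 -m inch '{"travel":[[-0.15,0,0],[-0.3,0,0],[-0.45,0,0],[-0.6,0,0],[-0.75,0,0],[-0.9,0,0],[-1.05,0,0],[-1.2,0,0],[-1.35,0,0],[-1.5,0,0]],"twist":[0,0,0,0,0,0,0,0,0,0],"fingers":[0.5,0.5,0.5,0.5,0.5,0.5,0.5,0.5,0.5,0.5]}'
python3 -c "
from h import *
st()"
```

```text
clock: 15.65
eef_pos: [514.2, 174.5, 122.3]
tool_rot: [-3.142, -0.0, 1.577]
force: [0.2, 0.2, -2.2]
width: 23.1
15.65 tcp [514.23 174.48 122.31] yaw [-180.     -0.     90.35] F [ 0.16  0.2  -2.18] T [0.076 0.021 0.026] nose [515.52 -35.51 116.31] w 23.1
```

```bash
python3 -m inch '{"travel":[[-0.15,0,0],[-0.3,0,0],[-0.45,0,0],[-0.6,0,0],[-0.75,0,0],[-0.9,0,0],[-1.05,0,0],[-1.2,0,0],[-1.35,0,0],[-1.5,0,0]],"twist":[0,0,0,0,0,0,0,0,0,0],"fingers":[0.5,0.5,0.5,0.5,0.5,0.5,0.5,0.5,0.5,0.5]}'
python3 - <<'E'
from h import *
st(); snap('side','s8'); crop('s8',290,190,380,270,8,'s8c')
snap('top','t8'); crop('t8',260,180,400,250,5,'t8c')
E
```

```text
clock: 16.48
eef_pos: [514.3, 159.5, 122.3]
tool_rot: [-3.142, -0.0, 1.577]
force: [0.1, 0.2, -2.5]
width: 23.7
16.48 tcp [514.31 159.48 122.29] yaw [-180.     -0.     90.35] F [ 0.09  0.21 -2.49] T [ 0.039 -0.071  0.034] nose [515.58 -50.52 116.29] w 23.7
```

View pics/s8c.png

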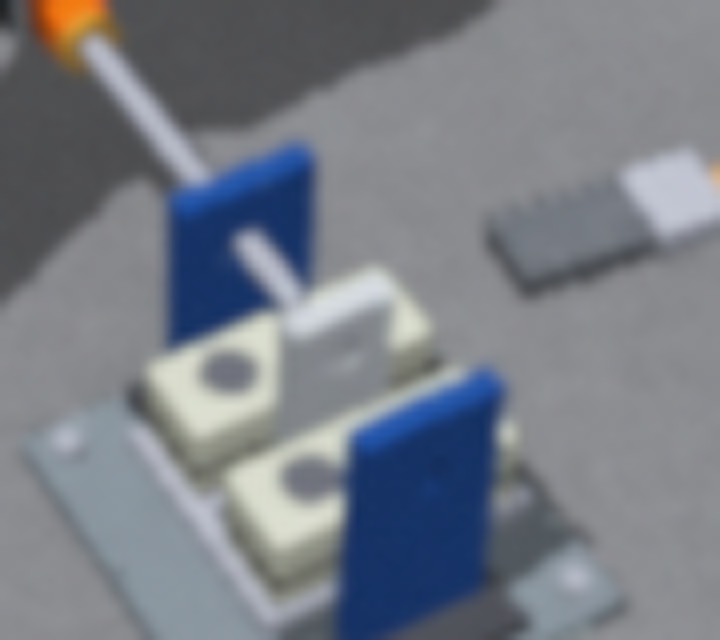

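View pics/t8c.png

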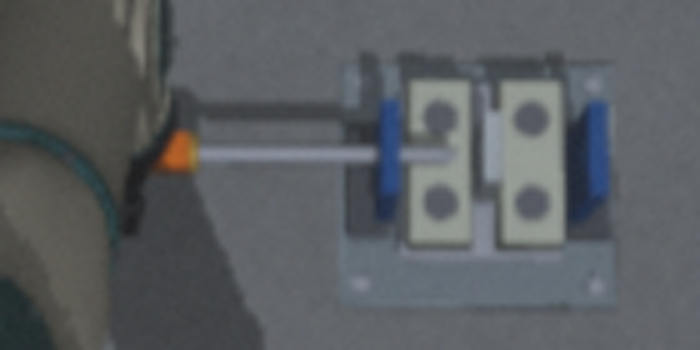

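The nose is through the first plate, emerging at about (245,240) in the side crop and aimed at the carrier. I'll now edge towards the carrier hole.

```bash
python3 -m inch '{"travel":[[-0.12,0,0],[-0.24,0,0],[-0.36,0,0],[-0.48,0,0],[-0.6,0,0],[-0.72,0,0],[-0.84,0,0],[-0.96,0,0],[-1.08,0,0],[-1.2,0,0]],"twist":[0,0,0,0,0,0,0,0,0,0],"fingers":[0.5,0.5,0.5,0.5,0.5,0.5,0.5,0.5,0.5,0.5]}'
python3 -c "
from h import *
st()"
```

```text
clock: 17.42
eef_pos: [514.4, 147.5, 122.3]
tool_rot: [-3.142, -0.0, 1.577]
force: [0.4, 0.0, -1.7]
width: 23.2
17.42 tcp [514.39 147.5  122.29] yaw [-180.     -0.     90.34] F [ 0.43  0.01 -1.66] T [ 0.069 -0.016  0.03 ] nose [515.65 -62.5  116.29] w 23.2
```

```bash
python3 -m inch '{"travel":[[-0.05,0,0],[-0.1,0,0],[-0.15,0,0],[-0.2,0,0],[-0.25,0,0],[-0.3,0,0],[-0.35,0,0],[-0.4,0,0],[-0.4,0,0],[-0.4,0,0]],"twist":[0,0,0,0,0,0,0,0,0,0],"fingers":[0.5,0.5,0.5,0.5,0.5,0.5,0.5,0.5,0.5,0.5]}'
python3 -c "
from h import *
st()"
```

```text
clock: 18.25
eef_pos: [514.4, 143.6, 122.3]
tool_rot: [-3.142, -0.0, 1.577]
force: [0.2, -0.1, -1.8]
width: 23.0
18.25 tcp [514.41 143.63 122.28] yaw [-180.     -0.     90.35] F [ 0.18 -0.14 -1.79] T [ 0.009 -0.022  0.009] nose [515.67 -66.37 116.28] w 23.0
```

```bash
python3 -m inch '{"travel":[[-0.04,0,0],[-0.08,0,0],[-0.12,0,0],[-0.16,0,0],[-0.2,0,0],[-0.24,0,0],[-0.28,0,0],[-0.3,0,0],[-0.3,0,0],[-0.3,0,0]],"twist":[0,0,0,0,0,0,0,0,0,0],"fingers":[0.5,0.5,0.5,0.5,0.5,0.5,0.5,0.5,0.5,0.5]}'
python3 -c "
from h import *
st()"
```

```text
clock: 19.08
eef_pos: [514.4, 140.6, 122.3]
tool_rot: [-3.142, -0.0, 1.577]
force: [-0.3, 1.2, -1.0]
width: 22.9
19.08 tcp [514.45 140.64 122.31] yaw [-1.800e+02 -1.000e-02  9.035e+01] F [-0.33  1.21 -0.97] T [ 0.064 -0.008 -0.01 ] nose [515.72 -69.35 116.31] w 22.9
```

```bash
python3 -m inch '{"travel":[[-0.04,0,0],[-0.08,0,0],[-0.12,0,0],[-0.16,0,0],[-0.2,0,0],[-0.24,0,0],[-0.28,0,0],[-0.3,0,0],[-0.3,0,0],[-0.3,0,0]],"twist":[0,0,0,0,0,0,0,0,0,0],"fingers":[0.5,0.5,0.5,0.5,0.5,0.5,0.5,0.5,0.5,0.5]}'
python3 -c "
from h import *
st()"
```

```text
clock: 19.92
eef_pos: [514.5, 137.6, 122.3]
tool_rot: [-3.142, -0.0, 1.577]
force: [0.3, 0.7, -1.0]
width: 23.2
19.92 tcp [514.46 137.64 122.29] yaw [-180.     -0.     90.35] F [ 0.27  0.73 -0.97] T [ 0.065 -0.052 -0.002] nose [515.75 -72.36 116.29] w 23.2
```

```bash
python3 -m inch '{"travel":[[-0.05,0,0],[-0.1,0,0],[-0.15,0,0],[-0.2,0,0],[-0.25,0,0],[-0.3,0,0],[-0.35,0,0],[-0.4,0,0],[-0.4,0,0],[-0.4,0,0]],"twist":[0,0,0,0,0,0,0,0,0,0],"fingers":[0.5,0.5,0.5,0.5,0.5,0.5,0.5,0.5,0.5,0.5]}'
python3 -c "
from h import *
st()"
```

```text
clock: 20.75
eef_pos: [514.6, 133.6, 122.3]
tool_rot: [3.141, -0.0, 1.577]
force: [0.4, 0.2, -2.4]
width: 23.4
20.75 tcp [514.61 133.62 122.32] yaw [179.99  -0.    90.36] F [ 0.37  0.19 -2.36] T [ 0.13  -0.127  0.077] nose [515.92 -76.37 116.32] w 23.4
```

```bash
python3 -m inch '{"travel":[[-0.05,0,0],[-0.1,0,0],[-0.15,0,0],[-0.2,0,0],[-0.25,0,0],[-0.3,0,0],[-0.35,0,0],[-0.4,0,0],[-0.4,0,0],[-0.4,0,0]],"twist":[0,0,0,0,0,0,0,0,0,0],"fingers":[0.5,0.5,0.5,0.5,0.5,0.5,0.5,0.5,0.5,0.5]}'
python3 -c "
from h import *
st()"
```

```text
clock: 21.58
eef_pos: [514.6, 129.5, 122.3]
tool_rot: [3.141, 0.0, 1.577]
force: [0.8, 1.1, -1.7]
width: 23.1
21.58 tcp [514.58 129.5  122.3 ] yaw [179.99   0.    90.35] F [ 0.76  1.09 -1.66] T [ 0.176 -0.241  0.186] nose [515.84 -80.5  116.3 ] w 23.1
```

```bash
python3 -m inch '{"travel":[[-0.06,0,0],[-0.12,0,0],[-0.18,0,0],[-0.24,0,0],[-0.3,0,0],[-0.36,0,0],[-0.42,0,0],[-0.48,0,0],[-0.5,0,0],[-0.5,0,0]],"twist":[0,0,0,0,0,0,0,0,0,0],"fingers":[0.5,0.5,0.5,0.5,0.5,0.5,0.5,0.5,0.5,0.5]}'
python3 -c "
from h import *
st()"
```

```text
clock: 22.42
eef_pos: [514.6, 124.5, 122.3]
tool_rot: [3.142, 0.0, 1.577]
force: [0.8, 0.4, -1.9]
width: 23.0
22.42 tcp [514.57 124.51 122.29] yaw [180.     0.    90.34] F [ 0.83  0.36 -1.94] T [ 0.235 -0.182  0.221] nose [515.84 -85.49 116.29] w 23.0
```

```bash
python3 -m inch '{"travel":[[-0.06,0,0],[-0.12,0,0],[-0.18,0,0],[-0.24,0,0],[-0.3,0,0],[-0.36,0,0],[-0.42,0,0],[-0.48,0,0],[-0.54,0,0],[-0.6,0,0]],"twist":[0,0,0,0,0,0,0,0,0,0],"fingers":[0.5,0.5,0.5,0.5,0.5,0.5,0.5,0.5,0.5,0.5]}'
python3 - <<'E'
from h import *
st(); snap('side','s9'); crop('s9',290,190,380,270,8,'s9c')
E
```

```text
clock: 23.25
eef_pos: [514.6, 118.6, 122.3]
tool_rot: [3.142, -0.0, 1.577]
force: [0.9, 1.2, -2.3]
width: 23.1
23.25 tcp [514.6  118.57 122.28] yaw [180.    -0.    90.35] F [ 0.93  1.17 -2.35] T [ 0.317 -0.255  0.212] nose [515.88 -91.43 116.28] w 23.1
```

View pics/s9c.png

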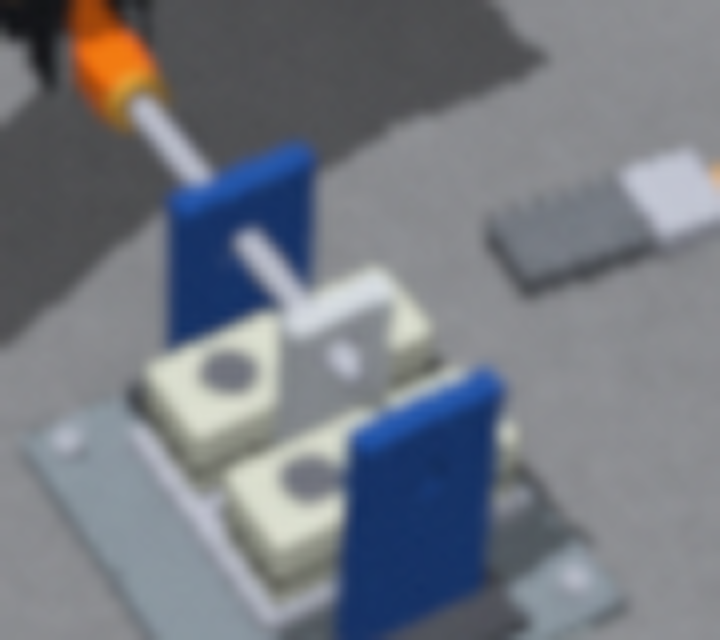

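The nose is through the carrier too (bright spot at (345,360) in the crop). On to the far plate.

```bash
python3 -m inch '{"travel":[[-0.13,0,0],[-0.26,0,0],[-0.4,0,0],[-0.53,0,0],[-0.66,0,0],[-0.8,0,0],[-0.93,0,0],[-1.06,0,0],[-1.2,0,0],[-1.3,0,0]],"twist":[0,0,0,0,0,0,0,0,0,0],"fingers":[0.5,0.5,0.5,0.5,0.5,0.5,0.5,0.5,0.5,0.5]}'
python3 -c "
from h import *
st()"
```

```text
clock: 24.13
eef_pos: [514.7, 105.4, 122.3]
tool_rot: [3.142, -0.0, 1.577]
force: [1.6, 1.0, -2.6]
width: 22.8
24.13 tcp [514.68 105.44 122.31] yaw [180.    -0.    90.34] F [ 1.63  1.   -2.58] T [ 0.342 -0.274  0.18 ] nose [ 515.93 -104.56  116.31] w 22.8
```

```bash
python3 -m inch '{"travel":[[-0.13,0,0],[-0.26,0,0],[-0.4,0,0],[-0.53,0,0],[-0.66,0,0],[-0.8,0,0],[-0.93,0,0],[-1.06,0,0],[-1.2,0,0],[-1.3,0,0]],"twist":[0,0,0,0,0,0,0,0,0,0],"fingers":[0.5,0.5,0.5,0.5,0.5,0.5,0.5,0.5,0.5,0.5]}'
python3 -c "
from h import *
st()"
```

```text
clock: 24.97
eef_pos: [514.7, 92.5, 122.3]
tool_rot: [3.142, -0.0, 1.577]
force: [1.4, 0.8, -2.5]
width: 23.5
24.97 tcp [514.75  92.47 122.31] yaw [180.    -0.    90.35] F [ 1.39  0.81 -2.5 ] T [ 0.377 -0.308  0.194] nose [ 516.02 -117.53  116.31] w 23.5
```

```bash
python3 -m inch '{"travel":[[-0.08,0,0],[-0.16,0,0],[-0.24,0,0],[-0.32,0,0],[-0.4,0,0],[-0.48,0,0],[-0.56,0,0],[-0.64,0,0],[-0.72,0,0],[-0.8,0,0]],"twist":[0,0,0,0,0,0,0,0,0,0],"fingers":[0.5,0.5,0.5,0.5,0.5,0.5,0.5,0.5,0.5,0.5]}'
python3 -c "
from h import *
st()"
```

```text
clock: 25.8
eef_pos: [514.8, 84.6, 122.3]
tool_rot: [3.142, -0.0, 1.577]
force: [0.5, 0.9, -2.9]
width: 22.9
25.8 tcp [514.8   84.55 122.31] yaw [180.    -0.    90.35] F [ 0.45  0.91 -2.87] T [ 0.33  -0.261  0.172] nose [ 516.07 -125.44  116.31] w 22.9
```

Small torques suggest the rod touches the top and one side of the carrier hole, so I'll shift 0.8 mm down and 0.5 mm towards +x to relieve it.

```bash
python3 -m inch '{"travel":[[0,0.02,0.02],[0,0.04,0.04],[0,0.05,0.06],[0,0.05,0.08],[0,0.05,0.08],[0,0.05,0.08],[0,0.05,0.08],[0,0.05,0.08],[0,0.05,0.08],[0,0.05,0.08]],"twist":[0,0,0,0,0,0,0,0,0,0],"fingers":[0.5,0.5,0.5,0.5,0.5,0.5,0.5,0.5,0.5,0.5]}'
python3 -c "
from h import *
st()"
```

```text
clock: 26.63
eef_pos: [515.1, 84.7, 121.4]
tool_rot: [-3.141, -0.0, 1.577]
force: [-0.1, -0.2, -1.8]
width: 23.2
26.63 tcp [515.12  84.68 121.45] yaw [-179.98   -0.     90.35] F [-0.09 -0.22 -1.79] T [ 0.083 -0.001  0.029] nose [ 516.39 -125.31  115.45] w 23.2
```

The torques are gone. I'll feel into the far plate in small steps.

```bash
python3 -m inch '{"travel":[[-0.05,0,0],[-0.1,0,0],[-0.15,0,0],[-0.2,0,0],[-0.25,0,0],[-0.3,0,0],[-0.35,0,0],[-0.4,0,0],[-0.4,0,0],[-0.4,0,0]],"twist":[0,0,0,0,0,0,0,0,0,0],"fingers":[0.5,0.5,0.5,0.5,0.5,0.5,0.5,0.5,0.5,0.5]}'
python3 -c "
from h import *
st()"
```

```text
clock: 27.47
eef_pos: [515.3, 80.6, 121.5]
tool_rot: [-3.142, -0.0, 1.577]
force: [0.2, 0.3, -2.2]
width: 23.1
27.47 tcp [515.3   80.61 121.5 ] yaw [-180.     -0.     90.35] F [ 0.19  0.34 -2.15] T [ 0.12   0.002 -0.003] nose [ 516.56 -129.39  115.5 ] w 23.1
```

```bash
python3 -m inch '{"travel":[[-0.04,0,0],[-0.08,0,0],[-0.12,0,0],[-0.16,0,0],[-0.2,0,0],[-0.24,0,0],[-0.28,0,0],[-0.3,0,0],[-0.3,0,0],[-0.3,0,0]],"twist":[0,0,0,0,0,0,0,0,0,0],"fingers":[0.5,0.5,0.5,0.5,0.5,0.5,0.5,0.5,0.5,0.5]}'
python3 -c "
from h import *
st()"
```

```text
clock: 28.3
eef_pos: [515.3, 77.6, 121.5]
tool_rot: [-3.142, -0.0, 1.577]
force: [0.0, -0.6, -2.7]
width: 23.2
28.3 tcp [515.32  77.6  121.49] yaw [-180.     -0.     90.34] F [ 0.02 -0.63 -2.74] T [0.076 0.023 0.005] nose [ 516.58 -132.39  115.49] w 23.2
```

```bash
python3 -m inch '{"travel":[[-0.03,0,0],[-0.06,0,0],[-0.09,0,0],[-0.12,0,0],[-0.15,0,0],[-0.18,0,0],[-0.2,0,0],[-0.2,0,0],[-0.2,0,0],[-0.2,0,0]],"twist":[0,0,0,0,0,0,0,0,0,0],"fingers":[0.5,0.5,0.5,0.5,0.5,0.5,0.5,0.5,0.5,0.5]}'
python3 -c "
from h import *
st()"
```

```text
clock: 29.13
eef_pos: [515.3, 75.7, 121.5]
tool_rot: [-3.142, -0.0, 1.577]
force: [0.2, 0.1, -1.5]
width: 23.2
29.13 tcp [515.33  75.66 121.5 ] yaw [-180.     -0.     90.35] F [ 0.16  0.07 -1.54] T [0.056 0.048 0.037] nose [ 516.61 -134.34  115.5 ] w 23.2
```

```bash
python3 -m inch '{"travel":[[-0.04,0,0],[-0.08,0,0],[-0.12,0,0],[-0.16,0,0],[-0.2,0,0],[-0.24,0,0],[-0.28,0,0],[-0.3,0,0],[-0.3,0,0],[-0.3,0,0]],"twist":[0,0,0,0,0,0,0,0,0,0],"fingers":[0.5,0.5,0.5,0.5,0.5,0.5,0.5,0.5,0.5,0.5]}'
python3 -c "
from h import *
st()"
```

```text
clock: 29.97
eef_pos: [515.3, 72.6, 121.5]
tool_rot: [-3.142, -0.0, 1.577]
force: [-0.2, -1.1, -1.4]
width: 23.5
29.97 tcp [515.35  72.6  121.49] yaw [-180.     -0.     90.35] F [-0.18 -1.06 -1.36] T [ 0.084 -0.021 -0.03 ] nose [ 516.61 -137.4   115.49] w 23.5
```

```bash
python3 -m inch '{"travel":[[-0.05,0,0],[-0.1,0,0],[-0.15,0,0],[-0.2,0,0],[-0.25,0,0],[-0.3,0,0],[-0.35,0,0],[-0.4,0,0],[-0.4,0,0],[-0.4,0,0]],"twist":[0,0,0,0,0,0,0,0,0,0],"fingers":[0.5,0.5,0.5,0.5,0.5,0.5,0.5,0.5,0.5,0.5]}'
python3 -c "
from h import *
st()"
```

```text
clock: 30.8
eef_pos: [515.4, 68.6, 121.5]
tool_rot: [-3.142, -0.0, 1.577]
force: [0.7, 0.4, -1.9]
width: 22.8
30.8 tcp [515.36  68.6  121.51] yaw [-180.     -0.     90.35] F [ 0.74  0.41 -1.89] T [ 0.019  0.021 -0.021] nose [ 516.63 -141.4   115.51] w 22.8
```

```bash
python3 -m inch '{"travel":[[-0.05,0,0],[-0.1,0,0],[-0.15,0,0],[-0.2,0,0],[-0.25,0,0],[-0.3,0,0],[-0.35,0,0],[-0.4,0,0],[-0.4,0,0],[-0.4,0,0]],"twist":[0,0,0,0,0,0,0,0,0,0],"fingers":[0.5,0.5,0.5,0.5,0.5,0.5,0.5,0.5,0.5,0.5]}'
python3 -c "
from h import *
st()"
```

```text
clock: 31.63
eef_pos: [515.4, 64.6, 121.5]
tool_rot: [-3.142, -0.0, 1.577]
force: [0.5, 0.3, -1.6]
width: 23.3
31.63 tcp [515.4   64.58 121.5 ] yaw [-180.     -0.     90.34] F [ 0.45  0.26 -1.59] T [ 0.043 -0.011  0.012] nose [ 516.65 -145.42  115.5 ] w 23.3
```

```bash
python3 -m inch '{"travel":[[-0.08,0,0],[-0.16,0,0],[-0.24,0,0],[-0.32,0,0],[-0.4,0,0],[-0.48,0,0],[-0.56,0,0],[-0.64,0,0],[-0.72,0,0],[-0.8,0,0]],"twist":[0,0,0,0,0,0,0,0,0,0],"fingers":[0.5,0.5,0.5,0.5,0.5,0.5,0.5,0.5,0.5,0.5]}'
python3 - <<'E'
from h import *
st(); snap('side','s10'); crop('s10',290,180,380,270,8,'s10c')
E
```

```text
clock: 32.47
eef_pos: [515.5, 56.6, 121.5]
tool_rot: [3.142, -0.0, 1.577]
force: [-0.2, 0.1, -1.8]
width: 23.1
32.47 tcp [515.46  56.57 121.5 ] yaw [180.    -0.    90.35] F [-0.24  0.09 -1.81] T [0.092 0.025 0.028] nose [ 516.73 -153.43  115.5 ] w 23.1
```

View pics/s10c.png

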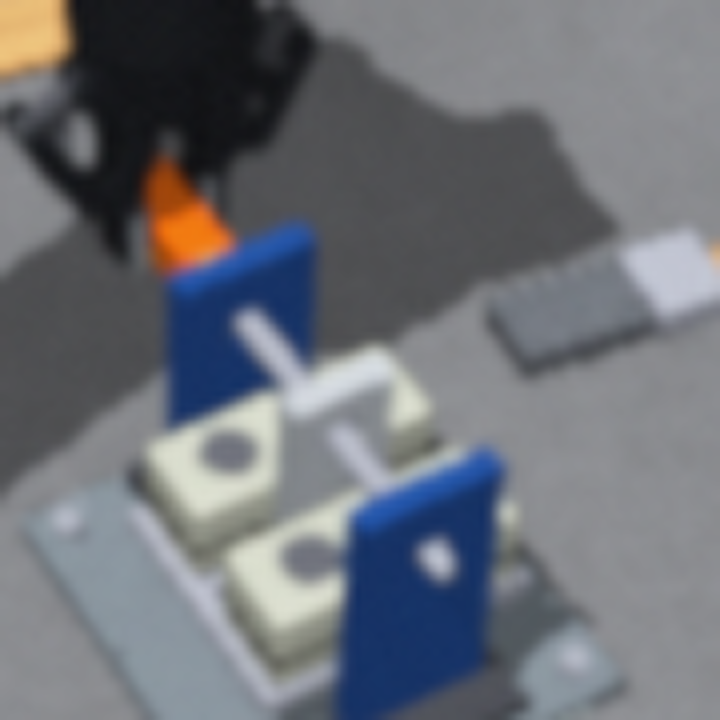

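The nose shows out of the far plate at (437,558) in the crop, so it is through all three. About 12 mm is left to the collar seat.

```bash
python3 -m inch '{"travel":[[-0.08,0,0],[-0.16,0,0],[-0.24,0,0],[-0.32,0,0],[-0.4,0,0],[-0.48,0,0],[-0.56,0,0],[-0.64,0,0],[-0.7,0,0],[-0.7,0,0]],"twist":[0,0,0,0,0,0,0,0,0,0],"fingers":[0.5,0.5,0.5,0.5,0.5,0.5,0.5,0.5,0.5,0.5]}'
python3 -c "
from h import *
st()"
```

```text
clock: 33.35
eef_pos: [515.5, 49.4, 121.5]
tool_rot: [3.142, 0.0, 1.577]
force: [-0.2, 0.1, -2.5]
width: 22.9
33.35 tcp [515.51  49.44 121.51] yaw [180.     0.    90.34] F [-0.2   0.12 -2.47] T [ 0.092 -0.028 -0.039] nose [ 516.74 -160.55  115.51] w 22.9
```

```bash
python3 -m inch '{"travel":[[-0.02,0,0],[-0.04,0,0],[-0.06,0,0],[-0.08,0,0],[-0.1,0,0],[-0.12,0,0],[-0.14,0,0],[-0.16,0,0],[-0.18,0,0],[-0.2,0,0]],"twist":[0,0,0,0,0,0,0,0,0,0],"fingers":[0.5,0.5,0.5,0.5,0.5,0.5,0.5,0.5,0.5,0.5]}'
python3 -c "
from h import *
st()"
```

```text
clock: 34.18
eef_pos: [515.5, 47.6, 121.5]
tool_rot: [-3.142, -0.0, 1.577]
force: [0.1, 0.1, -1.4]
width: 22.9
34.18 tcp [515.51  47.61 121.49] yaw [-180.     -0.     90.35] F [ 0.11  0.11 -1.43] T [0.05  0.001 0.03 ] nose [ 516.79 -162.38  115.49] w 22.9
```

```bash
python3 -m inch '{"travel":[[-0.01,0,0],[-0.02,0,0],[-0.03,0,0],[-0.04,0,0],[-0.05,0,0],[-0.06,0,0],[-0.07,0,0],[-0.08,0,0],[-0.09,0,0],[-0.1,0,0]],"twist":[0,0,0,0,0,0,0,0,0,0],"fingers":[0.5,0.5,0.5,0.5,0.5,0.5,0.5,0.5,0.5,0.5]}'
python3 -c "
from h import *
st()"
```

```text
clock: 35.02
eef_pos: [515.5, 46.6, 121.5]
tool_rot: [3.142, -0.0, 1.577]
force: [-0.2, 0.5, -1.9]
width: 23.1
35.02 tcp [515.53  46.65 121.5 ] yaw [180.    -0.    90.35] F [-0.2   0.53 -1.94] T [0.063 0.012 0.013] nose [ 516.81 -163.35  115.5 ] w 23.1
```

```bash
python3 -m inch '{"travel":[[-0.01,0,0],[-0.02,0,0],[-0.03,0,0],[-0.04,0,0],[-0.05,0,0],[-0.06,0,0],[-0.07,0,0],[-0.08,0,0],[-0.09,0,0],[-0.1,0,0]],"twist":[0,0,0,0,0,0,0,0,0,0],"fingers":[0.5,0.5,0.5,0.5,0.5,0.5,0.5,0.5,0.5,0.5]}'
python3 -c "
from h import *
st()"
```

```text
clock: 35.85
eef_pos: [515.5, 45.6, 121.5]
tool_rot: [3.142, -0.0, 1.577]
force: [0.0, 0.4, -1.3]
width: 23.0
35.85 tcp [515.53  45.63 121.5 ] yaw [180.    -0.    90.35] F [ 0.02  0.39 -1.28] T [0.067 0.021 0.004] nose [ 516.81 -164.37  115.5 ] w 23.0
```

```bash
python3 -m inch '{"travel":[[-0.01,0,0],[-0.02,0,0],[-0.03,0,0],[-0.04,0,0],[-0.05,0,0],[-0.06,0,0],[-0.07,0,0],[-0.08,0,0],[-0.08,0,0],[-0.08,0,0]],"twist":[0,0,0,0,0,0,0,0,0,0],"fingers":[0.5,0.5,0.5,0.5,0.5,0.5,0.5,0.5,0.5,0.5]}'
python3 -c "
from h import *
st()"
```

```text
clock: 36.68
eef_pos: [515.5, 44.8, 121.5]
tool_rot: [-3.142, -0.0, 1.577]
force: [-0.2, 0.3, -1.4]
width: 22.8
36.68 tcp [515.53  44.8  121.49] yaw [-180.     -0.     90.35] F [-0.23  0.27 -1.41] T [ 0.063 -0.017 -0.002] nose [ 516.8  -165.19  115.49] w 22.8
```

```bash
python3 -m inch '{"travel":[[-0.01,0,0],[-0.02,0,0],[-0.03,0,0],[-0.04,0,0],[-0.05,0,0],[-0.06,0,0],[-0.06,0,0],[-0.06,0,0],[-0.06,0,0],[-0.06,0,0]],"twist":[0,0,0,0,0,0,0,0,0,0],"fingers":[0.5,0.5,0.5,0.5,0.5,0.5,0.5,0.5,0.5,0.5]}'
python3 -c "
from h import *
st()"
```

```text
clock: 37.52
eef_pos: [515.5, 44.3, 121.5]
tool_rot: [-3.141, -0.0, 1.577]
force: [0.2, 0.8, -1.6]
width: 23.1
37.52 tcp [515.49  44.26 121.48] yaw [-179.99   -0.     90.35] F [ 0.25  0.84 -1.57] T [ 0.136 -0.029 -0.024] nose [ 516.79 -165.73  115.48] w 23.1
```

```bash
python3 -m inch '{"travel":[[-0.01,0,0],[-0.02,0,0],[-0.03,0,0],[-0.04,0,0],[-0.04,0,0],[-0.04,0,0],[-0.04,0,0],[-0.04,0,0],[-0.04,0,0],[-0.04,0,0]],"twist":[0,0,0,0,0,0,0,0,0,0],"fingers":[0.5,0.5,0.5,0.5,0.5,0.5,0.5,0.5,0.5,0.5]}'
python3 -c "
from h import *
st()"
```

```text
clock: 38.35
eef_pos: [515.5, 43.8, 121.5]
tool_rot: [3.142, -0.0, 1.577]
force: [-0.5, -0.1, -2.0]
width: 23.3
38.35 tcp [515.53  43.84 121.49] yaw [180.    -0.    90.35] F [-0.54 -0.05 -1.97] T [ 0.056  0.018 -0.072] nose [ 516.81 -166.16  115.49] w 23.3
```

```bash
python3 -m inch '{"travel":[[-0.01,0,0],[-0.02,0,0],[-0.03,0,0],[-0.04,0,0],[-0.05,0,0],[-0.06,0,0],[-0.06,0,0],[-0.06,0,0],[-0.06,0,0],[-0.06,0,0]],"twist":[0,0,0,0,0,0,0,0,0,0],"fingers":[0.5,0.5,0.5,0.5,0.5,0.5,0.5,0.5,0.5,0.5]}'
python3 -c "
from h import *
st()"
```

```text
clock: 39.18
eef_pos: [515.5, 43.4, 121.5]
tool_rot: [-3.142, -0.0, 1.577]
force: [-0.3, 0.5, -2.4]
width: 23.3
39.18 tcp [515.54  43.44 121.5 ] yaw [-1.800e+02 -1.000e-02  9.036e+01] F [-0.34  0.54 -2.43] T [ 0.305 -0.021 -0.029] nose [ 516.86 -166.56  115.5 ] w 23.3
```

```bash
python3 -m inch '{"travel":[[-0.01,0,0],[-0.02,0,0],[-0.03,0,0],[-0.04,0,0],[-0.05,0,0],[-0.05,0,0],[-0.05,0,0],[-0.05,0,0],[-0.05,0,0],[-0.05,0,0]],"twist":[0,0,0,0,0,0,0,0,0,0],"fingers":[0.5,0.5,0.5,0.5,0.5,0.5,0.5,0.5,0.5,0.5]}'
python3 -c "
from h import *
st()"
```

```text
clock: 40.02
eef_pos: [515.5, 43.4, 121.5]
tool_rot: [-3.141, -0.001, 1.577]
force: [-0.3, 5.4, -1.4]
width: 23.2
40.02 tcp [515.53  43.38 121.51] yaw [-1.7999e+02 -4.0000e-02  9.0380e+01] F [-0.3   5.42 -1.36] T [ 1.066  0.041 -0.025] nose [ 516.91 -166.62  115.51] w 23.2
```

The collar has made contact (Fy 5.4 N, travel stopped at −1.6 mm, where the face was expected). I'll press about 10 N.

```bash
python3 -m inch '{"travel":[[-0.01,0,0],[-0.02,0,0],[-0.03,0,0],[-0.04,0,0],[-0.04,0,0],[-0.04,0,0],[-0.04,0,0],[-0.04,0,0],[-0.04,0,0],[-0.04,0,0]],"twist":[0,0,0,0,0,0,0,0,0,0],"fingers":[0.5,0.5,0.5,0.5,0.5,0.5,0.5,0.5,0.5,0.5]}'
python3 -c "
from h import *
st()"
```

```text
clock: 40.85
eef_pos: [515.5, 43.4, 121.5]
tool_rot: [-3.141, -0.001, 1.578]
force: [-0.6, 5.8, -2.3]
width: 22.8
40.85 tcp [515.51  43.42 121.51] yaw [-1.7999e+02 -7.0000e-02  9.0400e+01] F [-0.59  5.84 -2.35] T [ 1.202  0.063 -0.098] nose [ 516.97 -166.58  115.51] w 22.8
```

```bash
python3 -m inch '{"travel":[[-0.02,0,0],[-0.04,0,0],[-0.06,0,0],[-0.06,0,0],[-0.06,0,0],[-0.06,0,0],[-0.06,0,0],[-0.06,0,0],[-0.06,0,0],[-0.06,0,0]],"twist":[0,0,0,0,0,0,0,0,0,0],"fingers":[0.5,0.5,0.5,0.5,0.5,0.5,0.5,0.5,0.5,0.5]}'
python3 -c "
from h import *
st()"
```

```text
clock: 41.68
eef_pos: [515.5, 43.3, 121.5]
tool_rot: [-3.141, -0.002, 1.578]
force: [0.1, 7.2, -1.7]
width: 22.9
41.68 tcp [515.51  43.34 121.52] yaw [-1.7999e+02 -1.1000e-01  9.0420e+01] F [ 0.1   7.24 -1.66] T [ 1.524  0.031 -0.07 ] nose [ 517.04 -166.65  115.52] w 22.9
```

```bash
python3 -m inch '{"travel":[[-0.03,0,0],[-0.06,0,0],[-0.1,0,0],[-0.1,0,0],[-0.1,0,0],[-0.1,0,0],[-0.1,0,0],[-0.1,0,0],[-0.1,0,0],[-0.1,0,0]],"twist":[0,0,0,0,0,0,0,0,0,0],"fingers":[0.5,0.5,0.5,0.5,0.5,0.5,0.5,0.5,0.5,0.5]}'
python3 -c "
from h import *
st()"
```

```text
clock: 42.52
eef_pos: [515.5, 43.3, 121.6]
tool_rot: [-3.141, -0.003, 1.579]
force: [0.1, 9.8, 0.4]
width: 23.1
42.52 tcp [515.47  43.31 121.57] yaw [-1.7998e+02 -1.7000e-01  9.0460e+01] F [0.14 9.82 0.39] T [ 1.928  0.044 -0.064] nose [ 517.15 -166.68  115.57] w 23.1
```

Run:
```python
from h import *
snap('side','s11'); crop('s11',290,180,380,270,8,'s11c'); snap('top','t11'); crop('t11',260,180,400,250,5,'t11c'); st()
```

```text
42.62 tcp [515.47  43.3  121.56] yaw [-1.7998e+02 -1.7000e-01  9.0460e+01] F [ 1.000e-02  1.012e+01 -2.800e-01] T [ 1.871 -0.006 -0.051] nose [ 517.15 -166.69  115.56] w 22.8
```

View pics/s11c.png

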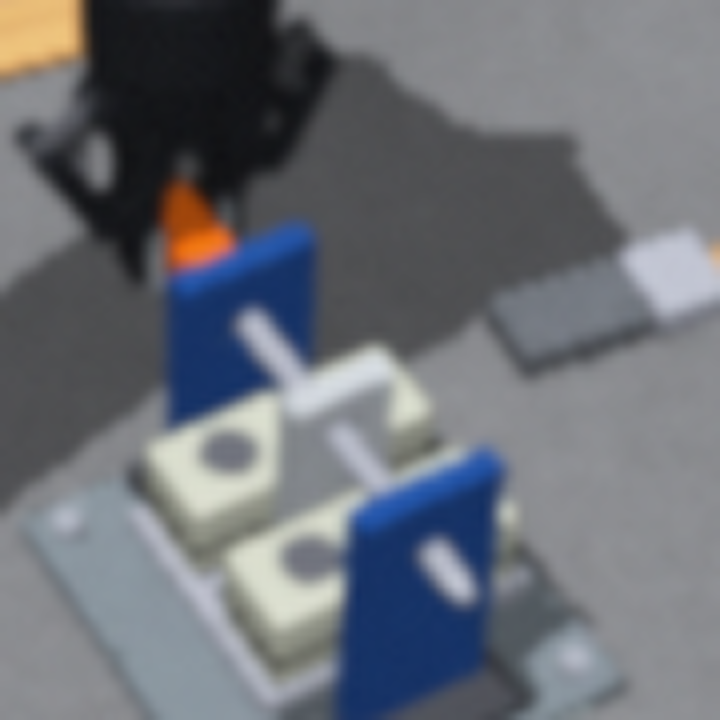

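View pics/t11c.png

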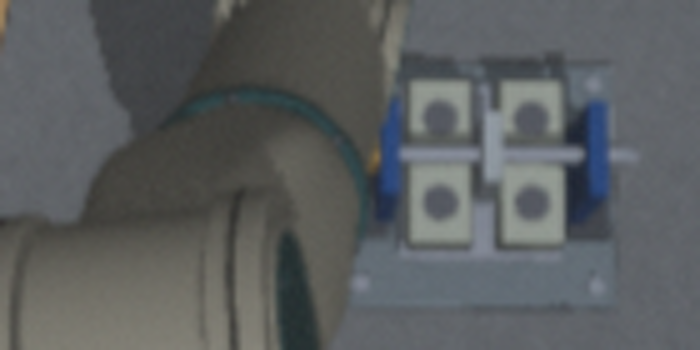

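At 9.8–10.1 N the collar is home and the nose stands out past the far plate, at (445,570) in the side crop. Now I'll release.

```bash
python3 -m inch '{"travel":[[0,0,0],[0,0,0],[0,0,0],[0,0,0],[0,0,0],[0,0,0],[0,0,0],[0,0,0],[0,0,0],[0,0,0]],"twist":[0,0,0,0,0,0,0,0,0,0],"fingers":[2.6,3,3.5,4,4.5,5,5.5,6,6,6]}'
python3 -c "
from h import *
st()"
```

```text
clock: 43.45
eef_pos: [515.6, 40.7, 121.5]
tool_rot: [3.142, 0.0, 1.577]
force: [-0.6, -0.3, 0.2]
width: 59.9
43.45 tcp [515.57  40.71 121.5 ] yaw [180.     0.    90.35] F [-0.61 -0.27  0.19] T [-0.008 -0.004  0.048] nose [ 516.85 -169.29  115.5 ] w 59.9
```

```bash
python3 -m inch '{"travel":[[0,0,-0.3],[0,0,-0.8],[0,0,-1.5],[0,0,-2.5],[0,0,-4],[0,0,-5.5],[0.5,0,-7],[1.5,0,-8.5],[3,0,-9.5],[4,0,-10]],"twist":[0,0,0,0,0,0,0,0,0,0],"fingers":[6,6.5,7,7.5,8.5,8.5,8.5,8.5,8.5,8.5]}'
python3 - <<'E'
from h import *
st(); snap('side','s12'); snap('wrist','w12'); crop('s12',290,180,380,270,8,'s12c')
E
```

```text
clock: 44.28
eef_pos: [516.1, 82.0, 223.9]
tool_rot: [3.138, -0.001, 1.577]
force: [0.1, 0.1, -0.4]
width: 84.8
44.28 tcp [516.14  81.98 223.89] yaw [ 1.7981e+02 -8.0000e-02  9.0370e+01] F [ 0.14  0.09 -0.39] T [ 0.049 -0.005 -0.003] nose [ 517.5  -128.02  217.89] w 84.8
```

View pics/s12c.png

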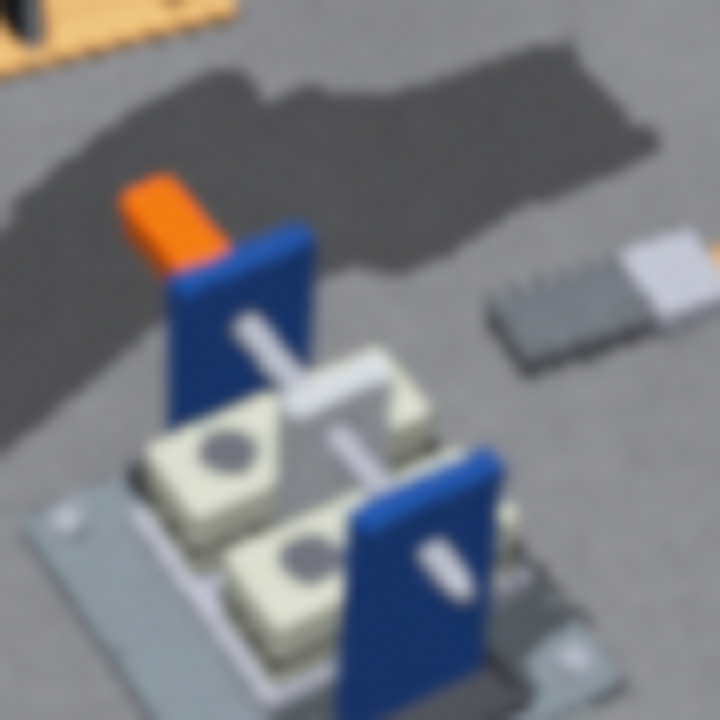

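View pics/w12.png

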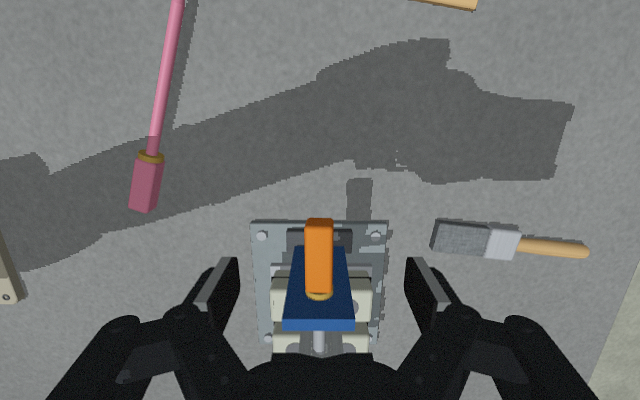

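Run:
```python
from h import *
crop('w12',270,210,370,350,5,'w12c')
d=load('w12'); hsv=cv2.cvtColor(d['frame'],cv2.COLOR_RGB2HSV)
m=cv2.inRange(hsv,(8,150,120),(19,255,255)); m[:,:290]=0;m[:,350:]=0; m[330:]=0
ys,xs=np.nonzero(m); print(ys.min(),ys.max())
for z in (124,126,128): print(z,onplane(d,319,ys.max()+.5,z))
```

```text
225 293
124 [516.13754709   5.17457087 124.        ]
126 [516.13629142   6.68435984 126.        ]
128 [516.13503575   8.19414882 128.        ]
```

View pics/w12c.png

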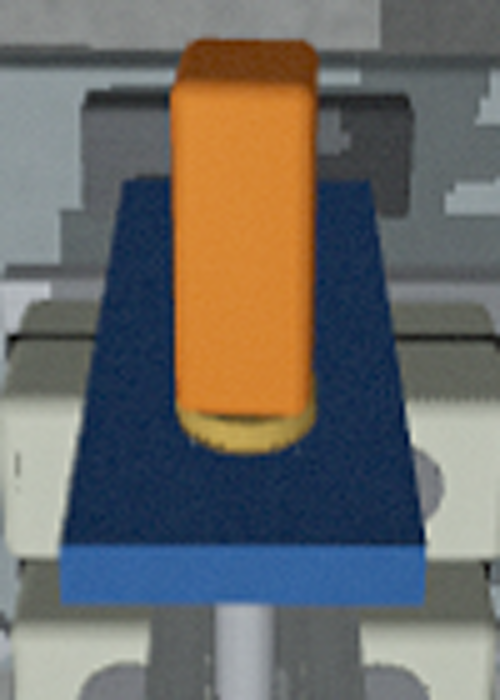

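The wrist crop shows the collar flush on the blue plate. The handle's front edge is about 6 mm ahead of the face, which is the collar's thickness. The robot is clear, so I'll hand in.

```bash
python3 -c "
from h import *
st(); print(ctrl.finish_job())"
```

```text
44.38 tcp [515.83  83.06 222.76] yaw [ 1.7987e+02 -1.0000e-01  9.0560e+01] F [ 0.51  0.14 -0.68] T [-0.033  0.007 -0.035] nose [ 517.87 -126.93  216.76] w 85.2
the job is handed in; nothing more can be done
None
```

I took the orange-handled axle from the rest and threaded it through all three holes until the brass collar was home against the first plate. I pressed it there with about 10 N, released it and lifted the gripper clear. I handed the job in at 44.4 s; no verdict is reported.

- **Forces:** readings at the end of each move stayed under about 3 N while threading and reached 9.8–10.1 N at the final press. Peaks within a move were not recorded. At the carrier the rod rubbed slightly, so I shifted 0.8 mm down and 0.5 mm sideways and the load went away.
- **Final position:** the last pictures show the nose out beyond the far plate and the collar flush on the first plate. My measurement puts the collar face within roughly 1 mm of it. That is about as fine as the camera calibration allows, so it cannot prove the 1.5 mm limit on its own. The push stopped 0.5–1 mm past the face position I had measured, which also points to a seated collar.
- **Disagreements:** the side camera drew things about 1.5 pixels off from the arm's own position, equally for the axle and the plate, so I took it as camera bias. I also typed one sideways shift with the wrong sign during a look at the stand, with no contact.
- **Other objects:** nothing I did came near the jug, the jar or the brush. The brush still lay there in the last picture; I did not measure any of their positions.

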